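# Load limes into a vacuum canister, close it and start the cycle

### The arm

A 6-joint arm with a two-finger parallel gripper is mounted at the origin on a cart in front of the work surface, level with it; the furniture and walls round the work are solid. World frame = base frame: x ahead of the robot, y to its left, z up, the work surface at z = 0. Lengths are in mm, angles in rad, forces in N, time in s.
With the tool pointing down it reaches from about 350 to 775 mm from the base axis. Payload 7.3 kg.
Tool frame: the origin (TCP) lies between the finger pads; the fingertips stand 25 mm ahead of it and the grasp point (between the pads) lies 6 mm ahead of it; z points along the fingers, y is the line along which they close (so a half turn about z gives the same grasp; the last joint's range is limited). The gripper opens to 92 mm and grips with 3 to 60 N. Pads are 19 mm wide; open, the fingers measure 130 mm over their backs; the gripper's body (75 mm by 190 mm) begins 47 mm behind the grasp point.
Start: joints at [1.199, 0.342, 1.524, -0, 1.275, -0.146], TCP at [117.523, 511.694, 251.741] pointing down, gripper open.
Joint ranges: [-2.53, 2.53], [-0.77, 2.02], [0.04, 2.7], [-1, 4.14], [0.28, 2.66], [-3.11, 3.11]. Speed limits (rad/s): [2.57, 2.57, 3.14, 3.14, 3.14, 3.14].

### API

Orientations are given as [roll, pitch, yaw] about the fixed x, y, z axes, in that order (R = Rz(yaw) Ry(pitch) Rx(roll)).
In Python, from plant import bot gives the robot as it stands.
- The arm moves only by the tool play_rows, never from a script. Its argument "commands" is a list of rows, each an object of numbers: "x", "y", "z": the shift along the tool's x, y, z in m; "twist": the turn about the tool's z in degrees. In form: [{"x": .., "y": .., "z": .., "twist": ..}, ...]. A call has exactly 8 rows; each row is the pose to reach, as a shift and turn from the pose commanded when the call began, along the tool's axes at that moment; what a row does not reach only later rows make up. A row lasts 1/10 s, in which the tool goes at most 50 mm and 8.59 degrees, less where a joint would pass 70% of its speed; a pose out of reach is approached as far as the arm can. A call with a gripper value outside its range is refused whole. "jaw" is the closure, from 0 (fully open) to 1 (shut), set as the call begins (left out, the last holds). The fingers move at their own pace and stop on an object; the grip force is fixed at half the most. Time passes only in rows, so rows that repeat a pose let the fingers close, or fill a call up. It gives the time, the measured TCP pose, the force, the opening and the grip force at its end, in the units of the state.
- bot.get_obs(): the state, without advancing time (a new reading comes with each control period).
- bot.capture(name): name is "scene" or "side" or "wrist"; returns a dict with "pixels" (400x640x3 uint8, red, green, blue), "fx", "fy", "cx", "cy" (pixels), "eye" and "rotation" of the camera in the world. Camera axes: x right, y down, z forward; pixel columns grow to the right and rows downward; lengths in mm; the calibration is good to about 2 mm. The wrist camera is an equidistant fisheye: a pixel r from the principal point sees the ray r / f radians off the axis. A picture is of the moment at which its call begins. There is no depth.
- bot.close_job(): hands the job in; it is judged then, once.
The state is a dict: "time": time; "joint_positions": joint angles; "dq": joint speeds; "tau": joint torques, N m; "tool_pos": TCP position; "tcp_rot": TCP orientation; "contact_force": force on the tool from outside, world axes, zero at the start; "moment": the same for the moment, N m; "grip_width": finger opening in mm; "finger_force": force on a finger pad.
Only numpy, scipy, OpenCV 4.12 (cv2) and the standard library are available. Lean on these libraries where they do the work, as an engineer would, in place of code of your own. Each camera call takes 0.05 s, during which the arm holds its last target. There are 200 camera calls.

### The job

Put every lime from the chopping board, one at a time, through the neck of the white vacuum canister, then put the lid on its mouth and swing the wire clamp fully down over the lid. Once it is clamped, press the keys of its base one at a time, each fully down and let go: green, then yellow, then red. Press no key before the lid is clamped, and leave the green-capped canister and the kitchen timer where they stand.

Things in the scene. Friction and masses are not known exactly. Their poses are not given: they have to be found in the camera images.
- canister: Vacuum canister, fixed. Grey base unit 30 mm high with a round white jar on it. Origin on the worktop under the jar's axis; z up; x points from the jar's axis back to the clamp's hinge post (12 x 30 mm, centred at x = 80 mm, 180 mm high); the keys are on the -y side. The base spans x -75 to 75 mm, y -220 to 70 mm. Jar 124 mm across up to 118 mm above the worktop, inner floor 36 mm up.
- canister_mouth (a point): Centre of the jar's open mouth, at rim height, 165 mm above the worktop; axes as the canister's. The mouth is 80 mm wide inside at the rim (88 mm outside) and narrows evenly to 70 mm at the neck, 136 mm above the worktop; below it the jar widens again.
- clamp_hinge (a point): Middle of the clamp's hinge axis at the top of the post, 80 mm behind the jar's axis, 180 mm above the worktop. The hinge axis is the canister's y axis.
- clamp_bar (a point): Middle of the red grip bar (14 mm thick, 64 mm long, along the canister's y) at the free end of the wire clamp, 150 mm from the hinge. Two wires 8 mm thick, 68 mm apart, join it to the hinge; the lid's knob passes between them.
- clamp (a joint): Angle of the wire clamp, rad. 0: fully down, level over the lid, the bar in front of the jar (70 mm before its axis, 180 mm above the worktop). 1.57: upright. Starts at 1.75 to 2.0, leaning back; end stop 2.15. It stays where it is left (stiff hinge, about 1 N at the bar moves it) and cannot reach 0 if the lid sits badly.
- lid_knob (a point): Centre of the loose lid's round black knob (30 mm across, 30 mm high), on the lid's axis; z up. White disc 88 mm across, 8 mm thick; below it a black tapered plug (62 to 54 mm across, 12 mm deep). 0.12 kg. The knob's centre is 36 mm above the plug's underside, on which the lid stands at the start, and 24 mm above the disc's underside: 189 mm above the worktop once seated.
- key_green (a joint): Travel of the green key in m: 0 up, 0.006 fully down; spring, about 4 N fully down.
- key_yellow (a joint): Travel of the yellow key in m, as the green key.
- key_red (a joint): Travel of the red key in m, as the green key.
- board: Wooden chopping board, 200 x 300 x 22 mm, fixed on the worktop; origin at the centre of its underside; its long side is its y axis. The limes lie on it, 22 mm above the worktop.
- tea_canister: Bystander: canister with a green cap, 96 mm across, 121 mm high; origin at the centre of its underside.
- kitchen_timer: Bystander: round white kitchen timer, 74 mm across, 50 mm high; origin at the centre of its underside.
- key_green_top (a point): Centre of the green key's top face (round cap 30 mm across, standing about 54 mm above the worktop). The three keys stand in a row on the base, 47 mm apart along the canister's x, 165 mm from the jar's axis; their order varies.
- key_yellow_top (a point): Centre of the yellow key's top face (round cap 30 mm across, standing about 54 mm above the worktop). The three keys stand in a row on the base, 47 mm apart along the canister's x, 165 mm from the jar's axis; their order varies.
- key_red_top (a point): Centre of the red key's top face (round cap 30 mm across, standing about 54 mm above the worktop). The three keys stand in a row on the base, 47 mm apart along the canister's x, 165 mm from the jar's axis; their order varies.
- lime_a_center (a point): Centre of a loose green lime, about 52 x 46 x 45 mm (x, y, z at the start, long side along its x), 0.05 kg; it can roll. May be absent.
- lime_b_center (a point): Centre of a loose green lime, about 56 x 45 x 44 mm (x, y, z at the start, long side along its x), 0.05 kg; it can roll. May be absent.
- lime_c_center (a point): Centre of a loose green lime, about 52 x 46 x 45 mm (x, y, z at the start, long side along its x), 0.05 kg; it can roll. May be absent.
- lime_d_center (a point): Centre of a loose green lime, about 56 x 45 x 44 mm (x, y, z at the start, long side along its x), 0.05 kg; it can roll. May be absent.
Things that resemble listed ones, but are neither listed nor needed, are in the scene too. What is shaped like the part that bears lime_c_center but grey is not meant. What is shaped like the part that bears lid_knob but purple is not meant.

How it is judged:
By the outcome, as a careful person would: the job done as asked, in the order asked, and still so for the second after the job is handed in, with the robot touching nothing.
Of lime_a, lime_b, lime_c, lime_d only 3 to 4 are there at a start; the rules pass over those that are not, and their reading is None.
At some moment in a run one of lime_a, lime_b, lime_c, lime_d, lid may be knocked a few centimetres aside while the robot is not near it.
Once in a run the grip may slacken for a moment while it holds something.
It also fails if it takes over 200 s, if anything falls off the work surface, if the arm or the gripper's body presses on something with over 40 N, if the wrist force passes 120 N, or if a joint passes its speed limit or range.

## Working session

There is one attempt and no reset: what is moved stays moved. The work goes in short steps, Python scripts to look and compute and a tool call to move; the robot and the scene stay as the last step left them, time stands still between calls to the robot, and variables do not carry over. Pictures are saved under pics/ and viewed, at most 14 in all, crops included, and the job is handed in when it is done.

Besides the shell and the picture viewer there is one more tool, called in YAML: its name, and indented under it one key for each argument. play_rows: Moves the arm, as the interface text tells. Its arguments: {"type":"object","properties":{"commands":{"type":"array"},"jaw":{"type":"number"}},"required":["commands"]}

```bash
ls; mkdir -p pics; cat > h.py <<'E'
import numpy as np, cv2, json
from scipy.spatial.transform import Rotation as R
from plant import bot
def cap(n,f=None):
    c=bot.capture(n); 
    if f: cv2.imwrite('pics/'+f,cv2.cvtColor(np.asarray(c['pixels']),cv2.COLOR_RGB2BGR))
    return c
def ray(c,u,v,fish=False):
    x=(u-c['cx'])/c['fx']; y=(v-c['cy'])/c['fy']
    if fish:
        r=np.hypot(x,y); s=np.sin(r)/r if r>1e-9 else 1
        d=np.array([x*s,y*s,np.cos(r)])
    else: d=np.array([x,y,1.])
    return np.array(c['eye'],float), np.array(c['rotation'],float).reshape(3,3)@(d/np.linalg.norm(d))
def plane(c,u,v,z,fish=False):
    e,d=ray(c,u,v,fish); return e+d*(z-e[2])/d[2]
def cross(rs):
    A=sum(np.eye(3)-np.outer(d,d) for e,d in rs); b=sum((np.eye(3)-np.outer(d,d))@e for e,d in rs)
    return np.linalg.solve(A,b)
def tool(p,o=None):
    "world target TCP pos -> shift along tool axes"
    o=o or bot.get_obs(); return rot(o).T@(np.array(p)-np.array(o['tool_pos']))
def rot(o):
    r=np.array(o['tcp_rot'],float); return r if r.shape==(3,3) else R.from_euler('xyz',r).as_matrix()
E
python3 - <<'E'
from h import *
for n in('scene','side','wrist'):
    c=cap(n,n+'0.png'); print(n,c['fx'],c['cx'],c['cy'],np.round(c['eye'],1),np.round(c['rotation'],3).tolist())
o=bot.get_obs(); print({k:np.round(v,3).tolist() for k,v in o.items()})
E
```

```text
pics
scene 450.81015915216784 317.90102423440527 208.49020155904904 [ -47.  1072.4 1184.2] [-2.274, -0.005, -2.667]
side 367.54728561300374 324.28830513399686 198.8150304067549 [  379.1 -1114.1   690.7] [-2.041, -0.018, -0.12]
wrist 309.70691628693146 321.2193580749223 201.2704137639721 [ 47.2 527.8 383.2] [2.876, 0.002, 1.344]
{'time': 0.15, 'joint_positions': [1.199, 0.343, 1.525, 0.0, 1.275, -0.146], 'dq': [-0.001, -0.001, -0.003, -0.001, 0.001, 0.001], 'tau': [0.001, -43.148, -24.435, 0.072, 0.054, -0.0], 'tool_pos': [117.436, 511.418, 251.21], 'tcp_rot': [-3.14, -0.0, 2.916], 'contact_force': [-0.155, -0.673, -0.661], 'moment': [-0.013, -0.008, 0.014], 'finger_force': 0.0, 'grip_width': 91.695}
```

```bash
sed -i "s/np.array(c\['rotation'\],float).reshape(3,3)/R.from_euler('xyz',c['rotation']).as_matrix()/" h.py; grep -n from_euler h.py
```

```text
14:    return np.array(c['eye'],float), R.from_euler('xyz',c['rotation']).as_matrix()@(d/np.linalg.norm(d))
24:    r=np.array(o['tcp_rot'],float); return r if r.shape==(3,3) else R.from_euler('xyz',r).as_matrix()
```

View pics/scene0.png

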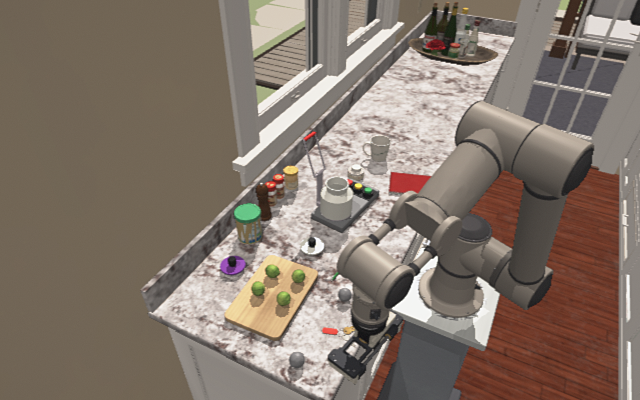

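View pics/side0.png

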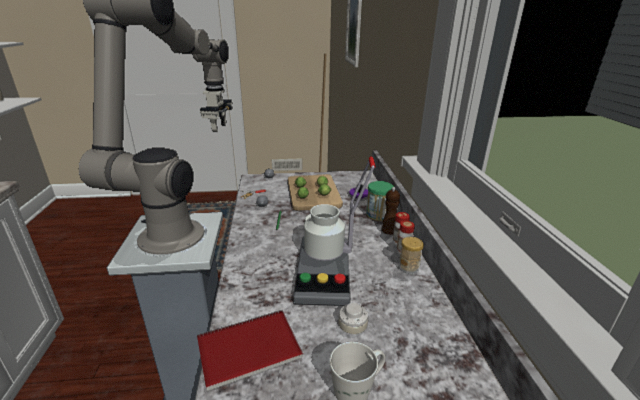

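View pics/wrist0.png

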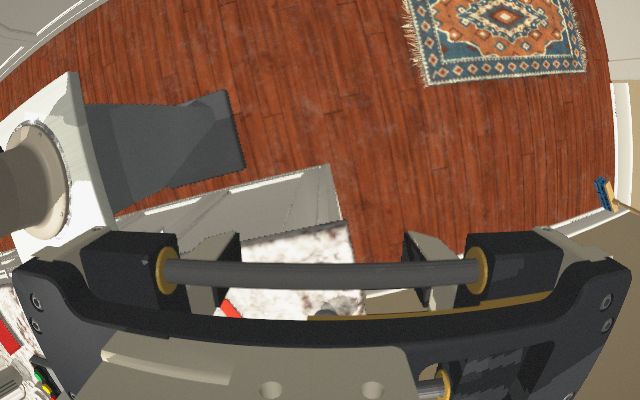

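The scene view shows four limes on the board (around 272,271; 298,276; 258,288; 283,298), the lid at (313,245), the purple decoy at (232,265), and the jar at (337,195). The red clamp bar is at (311,135). In the side view the keys are green (306,278), yellow (322,278) and red (340,278).

```bash
cat >> h.py <<'E'
def blobs(c,lo,hi,box,amin=8):
    "centroids of HSV-mask blobs in box (u0,v0,u1,v1)"
    h=cv2.cvtColor(np.asarray(c['pixels']),cv2.COLOR_RGB2HSV); u0,v0,u1,v1=box
    m=np.zeros(h.shape[:2],np.uint8); m[v0:v1,u0:u1]=cv2.inRange(h,lo,hi)[v0:v1,u0:u1]
    n,l,s,ce=cv2.connectedComponentsWithStats(m)
    return [(ce[i],s[i].tolist()) for i in range(1,n) if s[i][4]>=amin]
LIME=((30,90,30),(48,255,255))
E
python3 - <<'E'
from h import *
a=cap('scene');b=cap('side')
A=blobs(a,*LIME,(225,250,325,340),40); B=blobs(b,*LIME,(285,165,350,210),25)
print('limes scene');[print(np.round(p,1),s,np.round(plane(a,*p,44),1)) for p,s in A]
print('limes side');[print(np.round(p,1),s,np.round(plane(b,*p,44),1)) for p,s in B]
for n,lo,hi in(('g',(45,120,50),(85,255,255)),('y',(22,150,120),(33,255,255)),('r',(0,170,100),(8,255,255)),('r2',(172,170,100),(180,255,255))):
    for c,box,z in((b,(290,265,352,290),54),(a,(340,178,380,200),54),(a,(295,125,325,145),300),(b,(360,150,380,172),300)):
        for p,s in blobs(c,lo,hi,box,5): print(n,np.round(p,1),s,np.round(plane(c,*p,z),1))
for p,s in blobs(a,(0,0,0),(180,255,60),(300,232,328,258),5): print('knob',p,s,np.round(plane(a,*p,36),1))
for p,s in blobs(a,(0,0,150),(180,60,255),(298,232,328,260),40): print('disc',p,s,np.round(plane(a,*p,16),1))
im=cv2.cvtColor(np.asarray(a['pixels']),cv2.COLOR_RGB2BGR)[120:320,220:400]; im2=cv2.cvtColor(np.asarray(b['pixels']),cv2.COLOR_RGB2BGR)[140:310,270:420]
cv2.imwrite('pics/z.png',np.hstack([cv2.resize(im,(430,480),interpolation=2),cv2.resize(im2,(370,480),interpolation=2)]))
E
```

```text
limes scene
[272.  270.9] [266, 265, 14, 13, 141] [551.3 233.   44. ]
[298.2 275.8] [292, 270, 13, 13, 131] [462.8 211.5  44. ]
[257.8 288.3] [252, 281, 13, 15, 143] [552.8 317.9  44. ]
[283.1 298.3] [277, 292, 13, 14, 151] [459.4 315.3  44. ]
limes side
[301.5 187.2] [295, 177, 14, 21, 183] [461.5 259.7  44. ]
[323.1 185.4] [317, 176, 14, 19, 181] [552.5 270.4  44. ]
g [304.9 277.3] [300, 273, 11, 10, 88] [ 432.6 -329.9   54. ]
g [367.5 190.1] [365, 188, 7, 5, 30] [ 431.  -313.1   54. ]
y [322.3 277.4] [317, 274, 11, 9, 74] [ 479.1 -335.1   54. ]
y [357.5 186.1] [355, 184, 7, 4, 11] [ 477.7 -318.7   54. ]
r [339.5 278. ] [335, 274, 10, 9, 74] [ 524.8 -342.1   54. ]
r [350.3 182. ] [349, 180, 3, 5, 7] [ 515.7 -330.5   54. ]
r [309.5 135.6] [304, 132, 12, 9, 40] [ 646.9 -219.   300. ]
r [371.7 161.1] [370, 157, 5, 9, 34] [ 647.3 -119.5  300. ]
knob [311.42857143 242.94285714] [309, 239, 6, 8, 35] [499.8  46.9  36. ]
knob [318.4 254.2] [317, 253, 4, 3, 5] [451.9  85.3  36. ]
disc [310.25284738 242.76309795] [298, 232, 30, 23, 439] [513.6  30.2  16. ]
disc [324.08888889 256.42222222] [318, 253, 10, 7, 45] [437.6  68.5  16. ]
```

View pics/z.png

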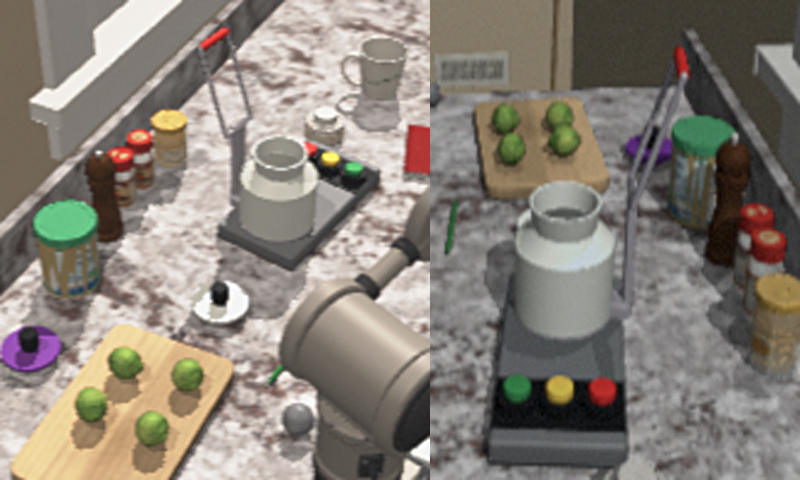

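The crops confirm the layout: four limes on the board, the true white lid with a black knob beside it, the key order green, yellow, red going away from the robot, and the clamp leaning back. I'll check the jar's position from its rim and plan the first pick.

```bash
cat >> h.py <<'E'
import os
def plan(ts,reset=None,start=None):
    "targets (x,y,z mm,yaw deg) -> rounded tool shifts (m, deg) per call; keeps commanded pose in cmd.json"
    p=start or reset or (json.load(open('cmd.json')) if os.path.exists('cmd.json') else [117.5,511.7,251.7,np.degrees(2.916)])
    for t in ts:
        a=np.radians(p[3]); M=np.array([[np.cos(a),np.sin(a),0],[np.sin(a),-np.cos(a),0],[0,0,-1]])
        s=np.round(M.T@(np.array(t[:3])-p[:3])); w=round(((p[3]-t[3]+180)%360)-180,1)
        p=[*(np.array(p[:3])+M@s),p[3]-w]; print({'x':s[0]/1000,'y':s[1]/1000,'z':s[2]/1000,'twist':w},'->',np.round(p,1))
    json.dump(list(map(float,p)),open('cmd.json','w'))
E
python3 - <<'E'
from h import *
a=cap('scene');b=cap('side')
for c,u,v in((b,325.1,212.9),(a,336.8,184.6)): print(np.round(plane(c,u,v,165),1))
print('rays',np.round(cross([ray(b,325.1,212.9),ray(a,336.8,184.6)]),1))
print('bar',np.round(cross([ray(b,371.7,161.1),ray(a,309.5,135.6)]),1))
# hinge: wire foot
print('hinge', np.round(cross([ray(a,220+238/2.389,120+127/2.4),ray(b,270+(632-430)/2.467,140+205/2.824)]),1))
plan([(459,313,180,172.5),(459,313,52,172.5)])
E
```

```text
[ 503.5 -179.7  165. ]
[ 498.5 -154.7  165. ]
rays [ 504.4 -165.4  156.5]
bar [ 628.9 -183.9  324.5]
hinge [ 584.3 -186.8  167.5]
{'x': np.float64(-0.377), 'y': np.float64(-0.117), 'z': np.float64(0.072), 'twist': np.float64(-5.4)} -> [458.8 313.3 179.7 172.5]
{'x': np.float64(-0.0), 'y': np.float64(-0.0), 'z': np.float64(0.128), 'twist': np.float64(-0.0)} -> [458.8 313.3  51.7 172.5]
```

play_rows:
  commands:
    - {"x": -0.03,"y": -0.01,"z": 0,"twist": -1}
    - {"x": -0.075,"y": -0.024,"z": 0,"twist": -2}
    - {"x": -0.125,"y": -0.039,"z": 0.01,"twist": -3}
    - {"x": -0.175,"y": -0.054,"z": 0.02,"twist": -4}
    - {"x": -0.225,"y": -0.07,"z": 0.03,"twist": -5.4}
    - {"x": -0.275,"y": -0.085,"z": 0.04,"twist": -5.4}
    - {"x": -0.325,"y": -0.1,"z": 0.055,"twist": -5.4}
    - {"x": -0.36,"y": -0.112,"z": 0.065,"twist": -5.4}
  jaw: 0

```text
time: 1.15
tool_pos: [440.5, 323.5, 187.9]
tcp_rot: [3.141, 0.001, 3.01]
contact_force: [0.6, 0.4, 0.8]
grip_width: 91.9
finger_force: 0.0
```

play_rows:
  commands:
    - {"x": -0.017,"y": -0.005,"z": 0.007}
    - {"x": -0.017,"y": -0.005,"z": 0.007}
    - {"x": -0.017,"y": -0.005,"z": 0.007}
    - {"x": -0.017,"y": -0.005,"z": 0.007}
    - {"x": -0.017,"y": -0.005,"z": 0.007}
    - {"x": -0.017,"y": -0.005,"z": 0.007}
    - {"x": -0.017,"y": -0.005,"z": 0.007}
    - {"x": -0.017,"y": -0.005,"z": 0.007}

```text
invalid input at $.commands[0]: expected keys x, y, z, twist
```

play_rows:
  commands:
    - {"x": -0.02,"y": -0.008,"z": 0.007,"twist": 0}
    - {"x": -0.02,"y": -0.008,"z": 0.007,"twist": 0}
    - {"x": -0.02,"y": -0.008,"z": 0.007,"twist": 0}
    - {"x": -0.02,"y": -0.008,"z": 0.007,"twist": 0}
    - {"x": -0.02,"y": -0.008,"z": 0.007,"twist": 0}
    - {"x": -0.02,"y": -0.008,"z": 0.007,"twist": 0}
    - {"x": -0.02,"y": -0.008,"z": 0.007,"twist": 0}
    - {"x": -0.02,"y": -0.008,"z": 0.007,"twist": 0}

```text
time: 1.95
tool_pos: [457.3, 314.4, 181.4]
tcp_rot: [3.141, 0.0, 3.011]
contact_force: [1.1, -0.7, -0.2]
grip_width: 91.8
finger_force: 0.0
```

```bash
python3 - <<'E'
from h import *
w=cap('wrist','w1.png'); s=cap('scene')
o=bot.get_obs(); print(np.round(o['tool_pos'],1),np.round(o['tcp_rot'],3))
for p,q in blobs(w,*LIME,(0,0,640,400),200): print(np.round(p),q,np.round(plane(w,*p,44,True),1))
for p,q in blobs(s,*LIME,(225,250,325,340),40): print(np.round(p),q,np.round(plane(s,*p,44),1))
E
```

```text
[457.5 314.2 181.2] [3.141 0.    3.01 ]
[320. 201.] [295, 174, 51, 54, 2005] [458.2 313.1  44. ]
[213. 216.] [191, 195, 47, 45, 1564] [460.  210.1  44. ]
[253. 302.] [232, 288, 43, 31, 1090] [557.4 229.   44. ]
[334. 299.] [312, 290, 46, 23, 832] [563.7 313.3  44. ]
[298. 276.] [292, 270, 13, 13, 131] [462.8 211.4  44. ]
[258. 288.] [252, 281, 13, 15, 143] [552.8 317.9  44. ]
[283. 298.] [277, 292, 13, 14, 150] [459.6 315.2  44. ]
```

View pics/w1.png

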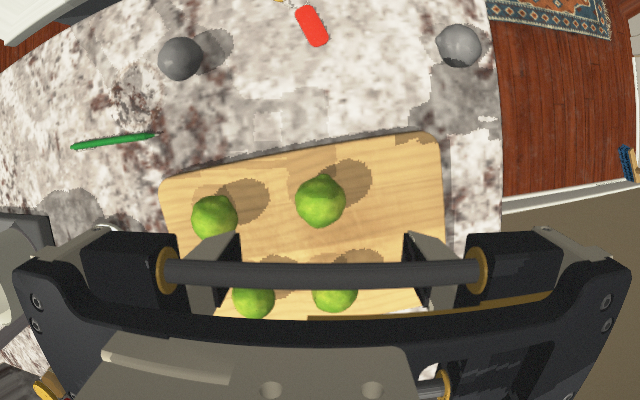

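The wrist view shows the lime at (320,201), which is straight below the TCP. The others are at (213,216), (253,302) and (334,299).

play_rows:
  commands:
    - {"x": 0,"y": -0.001,"z": 0.02,"twist": 0}
    - {"x": 0,"y": -0.001,"z": 0.05,"twist": 0}
    - {"x": 0,"y": -0.001,"z": 0.08,"twist": 0}
    - {"x": 0,"y": -0.001,"z": 0.105,"twist": 0}
    - {"x": 0,"y": -0.001,"z": 0.12,"twist": 0}
    - {"x": 0,"y": -0.001,"z": 0.128,"twist": 0}
    - {"x": 0,"y": -0.001,"z": 0.128,"twist": 0}
    - {"x": 0,"y": -0.001,"z": 0.128,"twist": 0}

```text
time: 2.85
tool_pos: [457.9, 313.4, 53.8]
tcp_rot: [3.141, 0.001, 3.01]
contact_force: [-0.2, 0.7, 0.3]
grip_width: 91.5
finger_force: 0.0
```

play_rows:
  commands:
    - {"x": 0,"y": 0,"z": 0,"twist": 0}
    - {"x": 0,"y": 0,"z": 0,"twist": 0}
    - {"x": 0,"y": 0,"z": 0,"twist": 0}
    - {"x": 0,"y": 0,"z": 0,"twist": 0}
    - {"x": 0,"y": 0,"z": 0,"twist": 0}
    - {"x": 0,"y": 0,"z": 0,"twist": 0}
    - {"x": 0,"y": 0,"z": 0,"twist": 0}
    - {"x": 0,"y": 0,"z": 0,"twist": 0}
  jaw: 1

```text
time: 3.65
tool_pos: [457.5, 313.2, 53.2]
tcp_rot: [3.141, 0.0, 3.01]
contact_force: [0.2, -0.1, -0.2]
grip_width: 43.6
finger_force: 30.0
```

play_rows:
  commands:
    - {"x": 0,"y": 0,"z": -0.02,"twist": 0}
    - {"x": 0,"y": 0,"z": -0.05,"twist": 0}
    - {"x": 0,"y": 0,"z": -0.085,"twist": 0}
    - {"x": 0,"y": 0,"z": -0.12,"twist": 0}
    - {"x": 0,"y": 0,"z": -0.15,"twist": 0}
    - {"x": 0,"y": 0,"z": -0.17,"twist": 0}
    - {"x": 0,"y": 0,"z": -0.178,"twist": 0}
    - {"x": 0,"y": 0,"z": -0.178,"twist": 0}

```text
time: 4.45
tool_pos: [457.7, 313.3, 231.8]
tcp_rot: [3.141, 0.001, 3.01]
contact_force: [-0.2, 0.5, -1.0]
grip_width: 44.0
finger_force: 30.0
```

play_rows:
  commands:
    - {"x": -0.005,"y": -0.02,"z": 0,"twist": 0}
    - {"x": -0.013,"y": -0.06,"z": 0,"twist": 0}
    - {"x": -0.023,"y": -0.105,"z": 0,"twist": 0}
    - {"x": -0.034,"y": -0.15,"z": 0,"twist": 0}
    - {"x": -0.044,"y": -0.195,"z": 0,"twist": 0}
    - {"x": -0.054,"y": -0.24,"z": 0,"twist": 0}
    - {"x": -0.064,"y": -0.285,"z": 0,"twist": 0}
    - {"x": -0.074,"y": -0.33,"z": 0,"twist": 0}

```text
time: 5.25
tool_pos: [486.6, -25.4, 229.5]
tcp_rot: [3.141, -0.003, 3.01]
contact_force: [0.3, -0.1, -0.2]
grip_width: 43.4
finger_force: 30.0
```

play_rows:
  commands:
    - {"x": -0.01,"y": -0.045,"z": 0,"twist": 0}
    - {"x": -0.019,"y": -0.085,"z": 0,"twist": 0}
    - {"x": -0.026,"y": -0.115,"z": 0,"twist": 0}
    - {"x": -0.03,"y": -0.13,"z": 0,"twist": 0}
    - {"x": -0.032,"y": -0.136,"z": 0,"twist": 0}
    - {"x": -0.032,"y": -0.136,"z": 0,"twist": 0}
    - {"x": -0.032,"y": -0.136,"z": 0,"twist": 0}
    - {"x": -0.032,"y": -0.136,"z": 0,"twist": 0}

```text
time: 6.05
tool_pos: [501.4, -161.3, 231.1]
tcp_rot: [3.141, -0.0, 3.012]
contact_force: [0.5, 0.5, -0.1]
grip_width: 43.4
finger_force: 30.0
```

```bash
python3 - <<'E'
from h import *
w=cap('wrist','w2.png')
o=bot.get_obs(); print(np.round(o['tool_pos'],1),np.round(o['tcp_rot'],3),o['grip_width'])
for n,lo,hi in(('g',(45,120,50),(85,255,255)),('y',(22,150,120),(33,255,255)),('r',(0,170,100),(8,255,255))):
    for p,q in blobs(w,lo,hi,(0,0,640,400),60): print(n,np.round(p),q,np.round(plane(w,*p,54,True),1))
E
```

```text
[ 501.4 -161.5  231.2] [3.141 0.    3.012] 43.609588708205294
g [485.  54.] [442, 46, 90, 18, 472] [372.5  35.2  54. ]
g [168. 148.] [156, 134, 26, 28, 553] [ 432.1 -319.6   54. ]
y [170. 189.] [159, 177, 24, 26, 493] [ 477.9 -327.4   54. ]
r [73. 78.] [29, 0, 95, 159, 8451] [ 314.5 -449.6   54. ]
r [601.  23.] [594, 10, 14, 27, 166] [309.2 256.6  54. ]
r [175. 226.] [164, 216, 24, 18, 349] [ 520.3 -332.5   54. ]
```

View pics/w2.png

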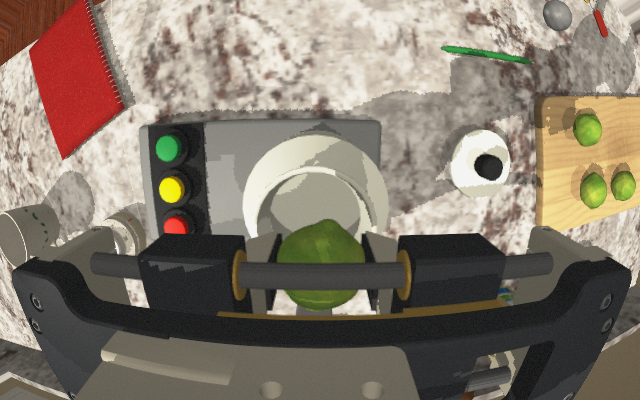

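The wrist view shows the keys at (168,148), (170,189) and (175,226), the jar rim around (313,200) with its outer edges near columns 252 and 375, and the lid knob at (488,167). Next I'll check the rim and locate the lid.

```bash
python3 - <<'E'
from h import *
w=cap('wrist')
for p in((254,200),(370,200),(312,165),(346,176),(275,178)): print(np.round(plane(w,*p,165,True),1))
im=np.asarray(w['pixels'])
for p,q in blobs(w,(0,0,0),(180,255,50),(450,130,512,185),60): print('knob',p,q,plane(w,*p,40,True))
for p,q in blobs(w,(0,0,170),(180,40,255),(445,120,515,200),300): print('disc',p,q,[np.round(plane(w,u,v,20,True)) for u,v in((q[0],p[1]),(q[0]+q[2],p[1]),(p[0],q[1]),(p[0],q[1]+q[3]))])
for p,q in blobs(w,*LIME,(540,90,640,230),200): print(np.round(p),q,np.round(plane(w,*p,44,True),1))
E
```

```text
[ 476.8 -203.8  165. ]
[ 486.9 -126.6  165. ]
[ 458.7 -161.8  165. ]
[ 468.7 -140.8  165. ]
[ 463.9 -187.   165. ]
knob [487.49435666 165.55079007] [475, 154, 28, 26, 443] [499.83703484  34.09164152  40.        ]
disc [479.12433614 168.26054358] [445, 130, 70, 70, 3201] [array([502., -14.,  20.]), array([512.,  89.,  20.]), array([459.,  35.,  20.]), array([547.,  33.,  20.])]
[587. 129.] [573, 114, 29, 32, 743] [462.6 209.   44. ]
[623. 185.] [611, 171, 25, 30, 583] [552.7 313.8  44. ]
[593. 190.] [580, 173, 27, 36, 732] [551.4 229.2  44. ]
```

play_rows:
  commands:
    - {"x": -0.001,"y": -0.002,"z": 0.01,"twist": 0}
    - {"x": -0.001,"y": -0.002,"z": 0.02,"twist": 0}
    - {"x": -0.001,"y": -0.002,"z": 0.03,"twist": 0}
    - {"x": -0.001,"y": -0.002,"z": 0.037,"twist": 0}
    - {"x": -0.001,"y": -0.002,"z": 0.037,"twist": 0}
    - {"x": -0.001,"y": -0.002,"z": 0.037,"twist": 0}
    - {"x": -0.001,"y": -0.002,"z": 0.037,"twist": 0}
    - {"x": -0.001,"y": -0.002,"z": 0.037,"twist": 0}

```text
time: 6.95
tool_pos: [502.3, -165.0, 194.5]
tcp_rot: [-3.141, 0.001, 3.01]
contact_force: [0.2, -0.2, -1.2]
grip_width: 43.6
finger_force: 30.0
```

play_rows:
  commands:
    - {"x": 0,"y": 0,"z": 0,"twist": 0}
    - {"x": 0,"y": 0,"z": 0,"twist": 0}
    - {"x": 0,"y": 0,"z": 0,"twist": 0}
    - {"x": 0,"y": 0,"z": 0,"twist": 0}
    - {"x": 0,"y": 0,"z": 0,"twist": 0}
    - {"x": 0,"y": 0,"z": 0,"twist": 0}
    - {"x": 0,"y": 0,"z": 0,"twist": 0}
    - {"x": 0,"y": 0,"z": -0.01,"twist": 0}
  jaw: 0

```text
time: 7.75
tool_pos: [501.4, -164.5, 203.3]
tcp_rot: [3.141, -0.003, 3.01]
contact_force: [-0.4, 0.6, 0.2]
grip_width: 91.9
finger_force: 0.0
```

play_rows:
  commands:
    - {"x": 0,"y": 0,"z": -0.02,"twist": 0}
    - {"x": 0.008,"y": 0.03,"z": -0.025,"twist": 0}
    - {"x": 0.018,"y": 0.075,"z": -0.025,"twist": 0}
    - {"x": 0.03,"y": 0.12,"z": -0.025,"twist": 0}
    - {"x": 0.041,"y": 0.165,"z": -0.025,"twist": 0}
    - {"x": 0.052,"y": 0.21,"z": -0.025,"twist": 0}
    - {"x": 0.063,"y": 0.255,"z": -0.025,"twist": 0}
    - {"x": 0.073,"y": 0.3,"z": -0.025,"twist": 0}

```text
time: 8.55
tool_pos: [468.8, 143.9, 230.2]
tcp_rot: [3.141, 0.001, 3.01]
contact_force: [1.1, -0.8, -0.2]
grip_width: 91.8
finger_force: 0.0
```

play_rows:
  commands:
    - {"x": 0.009,"y": 0.035,"z": 0,"twist": 0}
    - {"x": 0.014,"y": 0.055,"z": 0,"twist": 0}
    - {"x": 0.016,"y": 0.065,"z": 0.01,"twist": 0}
    - {"x": 0.016,"y": 0.065,"z": 0.025,"twist": 0}
    - {"x": 0.016,"y": 0.065,"z": 0.04,"twist": 0}
    - {"x": 0.016,"y": 0.065,"z": 0.05,"twist": 0}
    - {"x": 0.016,"y": 0.065,"z": 0.05,"twist": 0}
    - {"x": 0.016,"y": 0.065,"z": 0.05,"twist": 0}

```text
time: 9.35
tool_pos: [462.1, 208.3, 179.3]
tcp_rot: [3.142, 0.0, 3.009]
contact_force: [-0.7, 0.4, 0.3]
grip_width: 91.1
finger_force: 0.0
```

```bash
cat > look.py <<'E'
from h import *
w=cap('wrist'); s=cap('scene')
o=bot.get_obs(); P=np.array(o['tool_pos']); print(np.round(P,1),np.round(o['tcp_rot'],3),o['grip_width'])
for p,q in blobs(w,*LIME,(0,0,640,400),200):
    t=plane(w,*p,44,True); sh=rot(o).T@(np.array([t[0],t[1],52])-P); print('W',np.round(p),q,np.round(t,1),'shift',np.round(sh,1))
for p,q in blobs(s,*LIME,(225,170,400,340),20): print('S',np.round(p),q,np.round(plane(s,*p,44),1))
E
python3 look.py
```

```text
[462.3 208.5 179.9] [3.141e+00 1.000e-03 3.010e+00] 91.70528190454372
W [323. 200.] [298, 175, 51, 51, 2040] [462. 210.  44.] shift [  0.7   1.3 127.9]
W [355. 296.] [334, 289, 43, 19, 584] [566.7 229.3  44. ] shift [-100.6   34.2  128. ]
S [272. 271.] [266, 265, 14, 13, 141] [551.3 233.   44. ]
S [298. 276.] [292, 270, 13, 13, 130] [463.  211.2  44. ]
S [258. 288.] [252, 281, 13, 15, 143] [552.8 317.9  44. ]
```

play_rows:
  commands:
    - {"x": 0,"y": 0.001,"z": 0.02,"twist": 0}
    - {"x": 0,"y": 0.001,"z": 0.05,"twist": 0}
    - {"x": 0,"y": 0.001,"z": 0.08,"twist": 0}
    - {"x": 0,"y": 0.001,"z": 0.105,"twist": 0}
    - {"x": 0,"y": 0.001,"z": 0.12,"twist": 0}
    - {"x": 0,"y": 0.001,"z": 0.127,"twist": 0}
    - {"x": 0,"y": 0.001,"z": 0.127,"twist": 0}
    - {"x": 0,"y": 0.001,"z": 0.127,"twist": 0}

```text
time: 10.25
tool_pos: [462.6, 209.8, 53.1]
tcp_rot: [3.141, 0.002, 3.01]
contact_force: [0.4, -0.4, -0.8]
grip_width: 92.0
finger_force: 0.0
```

play_rows:
  commands:
    - {"x": 0,"y": 0,"z": 0,"twist": 0}
    - {"x": 0,"y": 0,"z": 0,"twist": 0}
    - {"x": 0,"y": 0,"z": 0,"twist": 0}
    - {"x": 0,"y": 0,"z": 0,"twist": 0}
    - {"x": 0,"y": 0,"z": 0,"twist": 0}
    - {"x": 0,"y": 0,"z": 0,"twist": 0}
    - {"x": 0,"y": 0,"z": 0,"twist": 0}
    - {"x": 0,"y": 0,"z": 0,"twist": 0}
  jaw: 1

```text
time: 11.05
tool_pos: [461.9, 209.7, 52.2]
tcp_rot: [3.141, -0.0, 3.01]
contact_force: [-0.4, 0.3, 0.3]
grip_width: 42.1
finger_force: 30.0
```

play_rows:
  commands:
    - {"x": 0,"y": 0,"z": -0.02,"twist": 0}
    - {"x": 0,"y": 0,"z": -0.05,"twist": 0}
    - {"x": 0,"y": 0,"z": -0.085,"twist": 0}
    - {"x": 0,"y": 0,"z": -0.12,"twist": 0}
    - {"x": 0,"y": 0,"z": -0.15,"twist": 0}
    - {"x": 0,"y": 0,"z": -0.17,"twist": 0}
    - {"x": 0,"y": 0,"z": -0.178,"twist": 0}
    - {"x": 0,"y": 0,"z": -0.178,"twist": 0}

```text
time: 11.85
tool_pos: [462.1, 209.7, 230.7]
tcp_rot: [3.141, 0.001, 3.01]
contact_force: [-0.8, 0.2, -1.0]
grip_width: 42.4
finger_force: 30.0
```

play_rows:
  commands:
    - {"x": -0.005,"y": -0.02,"z": 0,"twist": 0}
    - {"x": -0.015,"y": -0.06,"z": 0,"twist": 0}
    - {"x": -0.026,"y": -0.105,"z": 0,"twist": 0}
    - {"x": -0.037,"y": -0.15,"z": 0,"twist": 0}
    - {"x": -0.048,"y": -0.195,"z": 0,"twist": 0}
    - {"x": -0.058,"y": -0.24,"z": 0,"twist": 0}
    - {"x": -0.067,"y": -0.275,"z": 0,"twist": 0}
    - {"x": -0.074,"y": -0.305,"z": 0,"twist": 0}

```text
time: 12.65
tool_pos: [494.5, -104.4, 228.2]
tcp_rot: [3.141, -0.003, 3.009]
contact_force: [0.1, 0.3, -0.9]
grip_width: 41.9
finger_force: 30.0
```

play_rows:
  commands:
    - {"x": -0.006,"y": -0.025,"z": 0,"twist": 0}
    - {"x": -0.011,"y": -0.045,"z": 0,"twist": 0}
    - {"x": -0.014,"y": -0.056,"z": 0,"twist": 0}
    - {"x": -0.015,"y": -0.06,"z": 0,"twist": 0}
    - {"x": -0.015,"y": -0.06,"z": 0,"twist": 0}
    - {"x": -0.015,"y": -0.06,"z": 0,"twist": 0}
    - {"x": -0.015,"y": -0.06,"z": 0,"twist": 0}
    - {"x": -0.015,"y": -0.06,"z": 0,"twist": 0}

```text
time: 13.45
tool_pos: [502.3, -163.1, 230.2]
tcp_rot: [3.141, 0.0, 3.011]
contact_force: [-0.2, 0.1, -0.1]
grip_width: 42.1
finger_force: 30.0
```

play_rows:
  commands:
    - {"x": 0,"y": -0.001,"z": 0.01,"twist": 0}
    - {"x": 0,"y": -0.001,"z": 0.02,"twist": 0}
    - {"x": 0,"y": -0.001,"z": 0.03,"twist": 0}
    - {"x": 0,"y": -0.001,"z": 0.036,"twist": 0}
    - {"x": 0,"y": -0.001,"z": 0.036,"twist": 0}
    - {"x": 0,"y": -0.001,"z": 0.036,"twist": 0}
    - {"x": 0,"y": -0.001,"z": 0.036,"twist": 0}
    - {"x": 0,"y": -0.001,"z": 0.036,"twist": 0}

```text
time: 14.25
tool_pos: [502.3, -165.0, 194.5]
tcp_rot: [-3.141, 0.001, 3.01]
contact_force: [0.1, 0.8, -1.0]
grip_width: 42.2
finger_force: 30.0
```

play_rows:
  commands:
    - {"x": 0,"y": 0,"z": 0,"twist": 0}
    - {"x": 0,"y": 0,"z": 0,"twist": 0}
    - {"x": 0,"y": 0,"z": 0,"twist": 0}
    - {"x": 0,"y": 0,"z": 0,"twist": 0}
    - {"x": 0,"y": 0,"z": 0,"twist": 0}
    - {"x": 0,"y": 0,"z": 0,"twist": 0}
    - {"x": 0,"y": 0,"z": 0,"twist": 0}
    - {"x": 0,"y": 0,"z": -0.01,"twist": 0}
  jaw: 0

```text
time: 15.05
tool_pos: [501.4, -164.5, 203.3]
tcp_rot: [3.141, -0.003, 3.01]
contact_force: [-0.1, 0.2, 0.1]
grip_width: 91.7
finger_force: 0.0
```

play_rows:
  commands:
    - {"x": 0,"y": 0,"z": -0.02,"twist": 0}
    - {"x": 0,"y": 0.03,"z": -0.025,"twist": 0}
    - {"x": 0,"y": 0.075,"z": -0.025,"twist": 0}
    - {"x": 0.001,"y": 0.12,"z": -0.025,"twist": 0}
    - {"x": 0.001,"y": 0.165,"z": -0.025,"twist": 0}
    - {"x": 0.002,"y": 0.21,"z": -0.025,"twist": 0}
    - {"x": 0.002,"y": 0.255,"z": -0.025,"twist": 0}
    - {"x": 0.003,"y": 0.3,"z": -0.025,"twist": 0}

```text
time: 15.85
tool_pos: [538.7, 134.8, 230.1]
tcp_rot: [3.141, 0.001, 3.01]
contact_force: [0.2, 0.2, 0.5]
grip_width: 92.1
finger_force: 0.0
```

play_rows:
  commands:
    - {"x": 0,"y": 0.04,"z": 0,"twist": 0}
    - {"x": 0,"y": 0.07,"z": 0,"twist": 0}
    - {"x": 0,"y": 0.09,"z": 0.01,"twist": 0}
    - {"x": 0,"y": 0.097,"z": 0.025,"twist": 0}
    - {"x": 0,"y": 0.097,"z": 0.04,"twist": 0}
    - {"x": 0,"y": 0.097,"z": 0.05,"twist": 0}
    - {"x": 0,"y": 0.097,"z": 0.05,"twist": 0}
    - {"x": 0,"y": 0.097,"z": 0.05,"twist": 0}

```text
time: 16.65
tool_pos: [551.6, 228.9, 179.8]
tcp_rot: [3.141, 0.001, 3.01]
contact_force: [0.1, -0.9, -0.1]
grip_width: 91.8
finger_force: 0.0
```

```bash
python3 look.py
```

```text
[551.8 229.  180.2] [3.141e+00 2.000e-03 3.010e+00] 91.99907045583605
W [415. 189.] [390, 164, 51, 51, 2094] [552.3 315.4  44. ] shift [ 11.   85.7 128.3]
W [323. 199.] [298, 171, 50, 58, 2176] [550.9 230.4  44. ] shift [  1.3   1.2 128.2]
S [272. 271.] [266, 265, 13, 13, 140] [551.5 233.   44. ]
S [258. 288.] [252, 281, 13, 15, 143] [552.8 317.9  44. ]
```

play_rows:
  commands:
    - {"x": 0.001,"y": 0,"z": 0,"twist": 0}
    - {"x": 0.001,"y": 0,"z": 0.01,"twist": 0}
    - {"x": 0.001,"y": 0,"z": 0.03,"twist": 0}
    - {"x": 0.001,"y": 0,"z": 0.06,"twist": 0}
    - {"x": 0.001,"y": 0,"z": 0.09,"twist": 0}
    - {"x": 0.001,"y": 0,"z": 0.115,"twist": 0}
    - {"x": 0.001,"y": 0,"z": 0.127,"twist": 0}
    - {"x": 0.001,"y": 0,"z": 0.127,"twist": 0}
  jaw: 0.25

```text
time: 17.55
tool_pos: [549.1, 228.9, 50.3]
tcp_rot: [-3.14, -0.003, 3.01]
contact_force: [-0.8, 0.1, -0.1]
grip_width: 68.8
finger_force: 0.0
```

play_rows:
  commands:
    - {"x": 0,"y": 0,"z": 0,"twist": 0}
    - {"x": 0,"y": 0,"z": 0,"twist": 0}
    - {"x": 0,"y": 0,"z": 0,"twist": 0}
    - {"x": 0,"y": 0,"z": 0,"twist": 0}
    - {"x": 0,"y": 0,"z": 0,"twist": 0}
    - {"x": 0,"y": 0,"z": 0,"twist": 0}
    - {"x": 0,"y": 0,"z": 0,"twist": 0}
    - {"x": 0,"y": 0,"z": 0,"twist": 0}
  jaw: 1

```text
time: 18.35
tool_pos: [550.8, 229.3, 53.2]
tcp_rot: [3.141, 0.002, 3.01]
contact_force: [-0.5, -0.4, 6.3]
grip_width: 42.8
finger_force: 30.0
```

play_rows:
  commands:
    - {"x": 0,"y": 0,"z": -0.02,"twist": 0}
    - {"x": 0,"y": 0,"z": -0.05,"twist": 0}
    - {"x": 0,"y": 0,"z": -0.085,"twist": 0}
    - {"x": 0,"y": 0,"z": -0.12,"twist": 0}
    - {"x": 0,"y": 0,"z": -0.15,"twist": 0}
    - {"x": 0,"y": 0,"z": -0.17,"twist": 0}
    - {"x": 0,"y": 0,"z": -0.178,"twist": 0}
    - {"x": 0,"y": 0,"z": -0.178,"twist": 0}

```text
time: 19.15
tool_pos: [550.5, 229.3, 230.9]
tcp_rot: [3.141, 0.002, 3.01]
contact_force: [0.3, 0.2, -0.9]
grip_width: 43.3
finger_force: 30.0
```

play_rows:
  commands:
    - {"x": 0,"y": -0.02,"z": 0,"twist": 0}
    - {"x": 0,"y": -0.06,"z": 0,"twist": 0}
    - {"x": 0,"y": -0.105,"z": 0,"twist": 0}
    - {"x": -0.001,"y": -0.15,"z": 0,"twist": 0}
    - {"x": -0.002,"y": -0.195,"z": 0,"twist": 0}
    - {"x": -0.003,"y": -0.24,"z": 0,"twist": 0}
    - {"x": -0.004,"y": -0.285,"z": 0,"twist": 0}
    - {"x": -0.004,"y": -0.325,"z": 0,"twist": 0}

```text
time: 19.95
tool_pos: [510.4, -95.3, 228.4]
tcp_rot: [3.141, -0.003, 3.01]
contact_force: [0.3, 0.4, -0.2]
grip_width: 43.6
finger_force: 30.0
```

play_rows:
  commands:
    - {"x": 0,"y": -0.035,"z": 0,"twist": 0}
    - {"x": 0,"y": -0.055,"z": 0,"twist": 0}
    - {"x": 0,"y": -0.066,"z": 0,"twist": 0}
    - {"x": 0,"y": -0.072,"z": 0,"twist": 0}
    - {"x": 0,"y": -0.072,"z": 0,"twist": 0}
    - {"x": 0,"y": -0.072,"z": 0,"twist": 0}
    - {"x": 0,"y": -0.072,"z": 0,"twist": 0}
    - {"x": 0,"y": -0.072,"z": 0,"twist": 0}

```text
time: 20.75
tool_pos: [502.3, -164.1, 230.2]
tcp_rot: [3.141, 0.0, 3.011]
contact_force: [0.2, 0.5, -0.2]
grip_width: 43.2
finger_force: 30.0
```

play_rows:
  commands:
    - {"x": 0,"y": 0,"z": 0.01,"twist": 0}
    - {"x": 0,"y": 0,"z": 0.02,"twist": 0}
    - {"x": 0,"y": 0,"z": 0.03,"twist": 0}
    - {"x": 0,"y": 0,"z": 0.036,"twist": 0}
    - {"x": 0,"y": 0,"z": 0.036,"twist": 0}
    - {"x": 0,"y": 0,"z": 0.036,"twist": 0}
    - {"x": 0,"y": 0,"z": 0.036,"twist": 0}
    - {"x": 0,"y": 0,"z": 0.036,"twist": 0}

```text
time: 21.55
tool_pos: [502.3, -165.0, 194.5]
tcp_rot: [-3.141, 0.001, 3.01]
contact_force: [0.0, -0.3, 0.1]
grip_width: 43.0
finger_force: 30.0
```

play_rows:
  commands:
    - {"x": 0,"y": 0,"z": 0,"twist": 0}
    - {"x": 0,"y": 0,"z": 0,"twist": 0}
    - {"x": 0,"y": 0,"z": 0,"twist": 0}
    - {"x": 0,"y": 0,"z": 0,"twist": 0}
    - {"x": 0,"y": 0,"z": 0,"twist": 0}
    - {"x": 0,"y": 0,"z": 0,"twist": 0}
    - {"x": 0,"y": 0,"z": 0,"twist": 0}
    - {"x": 0,"y": 0,"z": -0.01,"twist": 0}
  jaw: 0

```text
time: 22.35
tool_pos: [501.5, -164.5, 203.3]
tcp_rot: [3.141, -0.003, 3.01]
contact_force: [-0.2, 0.7, -0.3]
grip_width: 91.6
finger_force: 0.0
```

play_rows:
  commands:
    - {"x": 0,"y": 0,"z": -0.02,"twist": 0}
    - {"x": 0.001,"y": 0.03,"z": -0.025,"twist": 0}
    - {"x": 0.002,"y": 0.075,"z": -0.025,"twist": 0}
    - {"x": 0.003,"y": 0.12,"z": -0.025,"twist": 0}
    - {"x": 0.004,"y": 0.165,"z": -0.025,"twist": 0}
    - {"x": 0.005,"y": 0.21,"z": -0.025,"twist": 0}
    - {"x": 0.006,"y": 0.255,"z": -0.025,"twist": 0}
    - {"x": 0.008,"y": 0.3,"z": -0.025,"twist": 0}

```text
time: 23.15
tool_pos: [533.7, 135.5, 230.1]
tcp_rot: [3.141, 0.001, 3.01]
contact_force: [1.2, 0.6, -1.0]
grip_width: 92.0
finger_force: 0.0
```

play_rows:
  commands:
    - {"x": 0.001,"y": 0.045,"z": 0,"twist": 0}
    - {"x": 0.002,"y": 0.09,"z": 0,"twist": 0}
    - {"x": 0.003,"y": 0.13,"z": 0,"twist": 0}
    - {"x": 0.004,"y": 0.16,"z": 0.01,"twist": 0}
    - {"x": 0.005,"y": 0.178,"z": 0.03,"twist": 0}
    - {"x": 0.005,"y": 0.183,"z": 0.05,"twist": 0}
    - {"x": 0.005,"y": 0.183,"z": 0.05,"twist": 0}
    - {"x": 0.005,"y": 0.183,"z": 0.05,"twist": 0}

```text
time: 23.95
tool_pos: [552.7, 315.5, 179.8]
tcp_rot: [-3.141, -0.0, 3.01]
contact_force: [0.3, 0.2, -0.1]
grip_width: 91.7
finger_force: 0.0
```

```bash
python3 look.py
```

```text
[553.3 315.3 180.9] [3.140e+00 2.000e-03 3.009e+00] 91.88763910094028
W [322. 200.] [295, 174, 53, 53, 2204] [552.3 315.9  44. ] shift [  1.4   0.2 128.9]
S [258. 288.] [252, 281, 13, 15, 141] [553. 318.  44.]
```

play_rows:
  commands:
    - {"x": 0.001,"y": 0,"z": 0.02,"twist": 0}
    - {"x": 0.001,"y": 0,"z": 0.05,"twist": 0}
    - {"x": 0.001,"y": 0,"z": 0.08,"twist": 0}
    - {"x": 0.001,"y": 0,"z": 0.105,"twist": 0}
    - {"x": 0.001,"y": 0,"z": 0.12,"twist": 0}
    - {"x": 0.001,"y": 0,"z": 0.127,"twist": 0}
    - {"x": 0.001,"y": 0,"z": 0.127,"twist": 0}
    - {"x": 0.001,"y": 0,"z": 0.127,"twist": 0}

```text
time: 24.85
tool_pos: [552.5, 316.1, 53.6]
tcp_rot: [3.14, 0.002, 3.01]
contact_force: [1.3, 0.4, -0.1]
grip_width: 92.0
finger_force: 0.0
```

play_rows:
  commands:
    - {"x": 0,"y": 0,"z": 0,"twist": 0}
    - {"x": 0,"y": 0,"z": 0,"twist": 0}
    - {"x": 0,"y": 0,"z": 0,"twist": 0}
    - {"x": 0,"y": 0,"z": 0,"twist": 0}
    - {"x": 0,"y": 0,"z": 0,"twist": 0}
    - {"x": 0,"y": 0,"z": 0,"twist": 0}
    - {"x": 0,"y": 0,"z": 0,"twist": 0}
    - {"x": 0,"y": 0,"z": 0,"twist": 0}
  jaw: 1

```text
time: 25.65
tool_pos: [551.6, 315.8, 52.2]
tcp_rot: [3.141, -0.0, 3.01]
contact_force: [-0.8, -0.1, 0.6]
grip_width: 42.4
finger_force: 30.0
```

play_rows:
  commands:
    - {"x": 0,"y": 0,"z": -0.02,"twist": 0}
    - {"x": 0,"y": 0,"z": -0.05,"twist": 0}
    - {"x": 0,"y": 0,"z": -0.085,"twist": 0}
    - {"x": 0,"y": 0,"z": -0.12,"twist": 0}
    - {"x": 0,"y": 0,"z": -0.15,"twist": 0}
    - {"x": 0,"y": 0,"z": -0.17,"twist": 0}
    - {"x": 0,"y": 0,"z": -0.178,"twist": 0}
    - {"x": 0,"y": 0,"z": -0.178,"twist": 0}

```text
time: 26.45
tool_pos: [551.9, 315.9, 230.9]
tcp_rot: [3.141, 0.001, 3.01]
contact_force: [0.3, 0.1, -0.3]
grip_width: 42.4
finger_force: 30.0
```

play_rows:
  commands:
    - {"x": -0.001,"y": -0.02,"z": 0,"twist": 0}
    - {"x": -0.002,"y": -0.06,"z": 0,"twist": 0}
    - {"x": -0.003,"y": -0.105,"z": 0,"twist": 0}
    - {"x": -0.004,"y": -0.15,"z": 0,"twist": 0}
    - {"x": -0.005,"y": -0.195,"z": 0,"twist": 0}
    - {"x": -0.007,"y": -0.24,"z": 0,"twist": 0}
    - {"x": -0.008,"y": -0.285,"z": 0,"twist": 0}
    - {"x": -0.009,"y": -0.33,"z": 0,"twist": 0}

```text
time: 27.25
tool_pos: [516.0, -14.1, 228.4]
tcp_rot: [3.141, -0.003, 3.01]
contact_force: [0.8, 0.3, -0.3]
grip_width: 42.1
finger_force: 30.0
```

play_rows:
  commands:
    - {"x": -0.001,"y": -0.045,"z": 0,"twist": 0}
    - {"x": -0.002,"y": -0.085,"z": 0,"twist": 0}
    - {"x": -0.003,"y": -0.12,"z": 0,"twist": 0}
    - {"x": -0.004,"y": -0.142,"z": 0,"twist": 0}
    - {"x": -0.005,"y": -0.152,"z": 0,"twist": 0}
    - {"x": -0.005,"y": -0.153,"z": 0,"twist": 0}
    - {"x": -0.005,"y": -0.153,"z": 0,"twist": 0}
    - {"x": -0.005,"y": -0.153,"z": 0,"twist": 0}

```text
time: 28.05
tool_pos: [502.2, -163.6, 229.8]
tcp_rot: [3.141, -0.001, 3.011]
contact_force: [0.0, -0.1, -0.6]
grip_width: 41.9
finger_force: 30.0
```

play_rows:
  commands:
    - {"x": 0,"y": -0.001,"z": 0.01,"twist": 0}
    - {"x": 0,"y": -0.001,"z": 0.02,"twist": 0}
    - {"x": 0,"y": -0.001,"z": 0.03,"twist": 0}
    - {"x": 0,"y": -0.001,"z": 0.036,"twist": 0}
    - {"x": 0,"y": -0.001,"z": 0.036,"twist": 0}
    - {"x": 0,"y": -0.001,"z": 0.036,"twist": 0}
    - {"x": 0,"y": -0.001,"z": 0.036,"twist": 0}
    - {"x": 0,"y": -0.001,"z": 0.036,"twist": 0}

```text
time: 28.85
tool_pos: [502.2, -166.0, 194.5]
tcp_rot: [-3.141, 0.001, 3.01]
contact_force: [0.3, -0.1, -0.4]
grip_width: 42.0
finger_force: 30.0
```

play_rows:
  commands:
    - {"x": 0,"y": 0,"z": 0,"twist": 0}
    - {"x": 0,"y": 0,"z": 0,"twist": 0}
    - {"x": 0,"y": 0,"z": 0,"twist": 0}
    - {"x": 0,"y": 0,"z": 0,"twist": 0}
    - {"x": 0,"y": 0,"z": 0,"twist": 0}
    - {"x": 0,"y": 0,"z": -0.01,"twist": 0}
    - {"x": 0,"y": 0,"z": -0.025,"twist": 0}
    - {"x": 0,"y": 0,"z": -0.036,"twist": 0}
  jaw: 0

```text
time: 29.65
tool_pos: [502.3, -166.0, 231.6]
tcp_rot: [-3.141, 0.001, 3.01]
contact_force: [0.2, 0.4, -0.0]
grip_width: 91.9
finger_force: 0.0
```

play_rows:
  commands:
    - {"x": 0,"y": 0,"z": 0,"twist": 0}
    - {"x": -0.01,"y": 0,"z": -0.01,"twist": 0}
    - {"x": -0.025,"y": 0,"z": -0.02,"twist": 0}
    - {"x": -0.035,"y": 0,"z": -0.03,"twist": 0}
    - {"x": -0.035,"y": 0,"z": -0.03,"twist": 0}
    - {"x": -0.035,"y": 0,"z": -0.03,"twist": 0}
    - {"x": -0.035,"y": 0,"z": -0.03,"twist": 0}
    - {"x": -0.035,"y": 0,"z": -0.03,"twist": 0}

```text
time: 30.45
tool_pos: [536.0, -170.3, 259.5]
tcp_rot: [3.141, -0.001, 3.01]
contact_force: [-0.5, -0.5, 0.3]
grip_width: 91.7
finger_force: 0.0
```

```bash
python3 - <<'E'
from h import *
w=cap('wrist','w3.png')
E
```

```text
(no output)
```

View pics/w3.png

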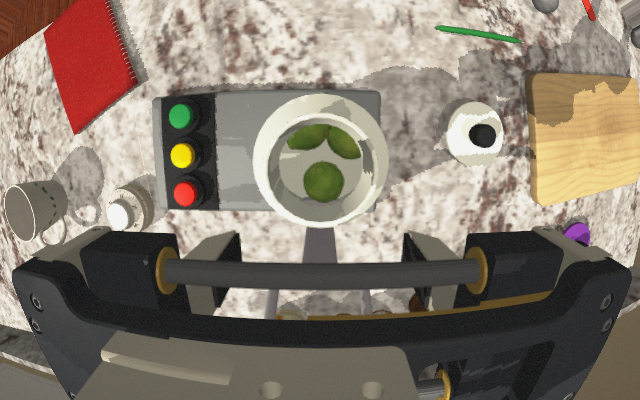

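The board is empty and limes are visible inside the jar. The keys are clear at (180,115), (182,156) and (185,194), and the lid knob is at (481,135).

```bash
python3 - <<'E'
from h import *
w=cap('wrist')
K={}
for n,lo,hi in(('g',(45,120,50),(85,255,255)),('y',(22,150,100),(33,255,255)),('r',(0,170,80),(8,255,255))):
    for p,q in blobs(w,lo,hi,(155,90,215,215),60): K[n]=plane(w,*p,54,True); print(n,np.round(p),q,np.round(K[n],1))
d=K['r']-K['g']; yaw=np.arctan2(d[1],d[0]); m=np.mean(list(K.values()),0); print('yaw',np.degrees(yaw),np.linalg.norm(d)); print('jar',m+165*np.array([-np.sin(yaw),np.cos(yaw),0]))
for p,q in blobs(w,(0,0,0),(180,255,50),(460,110,500,155),60): print('knob',p,q,plane(w,*p,40,True))
im=cv2.cvtColor(np.asarray(w['pixels']),cv2.COLOR_RGB2BGR)[80:240,240:520]; cv2.imwrite('pics/z2.png',cv2.resize(im,(800,457),interpolation=2))
E
```

```text
g [181. 116.] [169, 103, 25, 26, 491] [ 432.8 -320.3   54. ]
y [182. 155.] [170, 143, 24, 25, 480] [ 478.4 -327.2   54. ]
r [185. 193.] [174, 181, 24, 25, 448] [ 524.1 -333.5   54. ]
yaw -8.267977323819283 92.28802028607706
jar [ 502.15328203 -163.72743265   54.        ]
knob [481.93809524 134.70238095] [470, 124, 26, 23, 420] [501.23889894  35.08601422  40.        ]
```

View pics/z2.png

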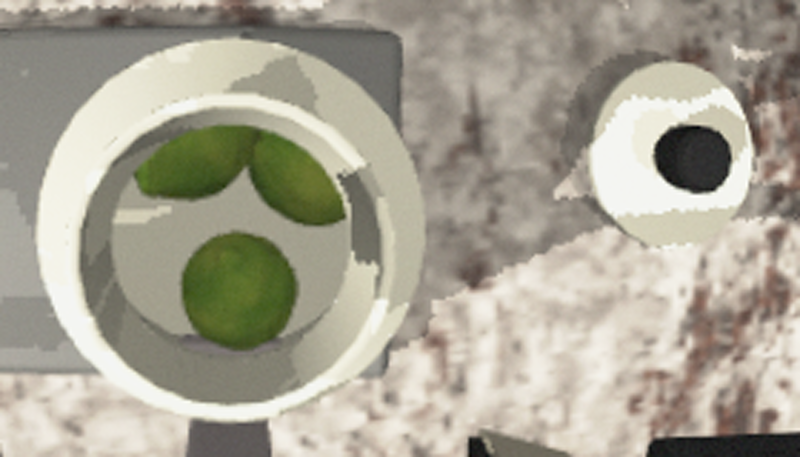

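play_rows:
  commands:
    - {"x": 0,"y": 0,"z": -0.03,"twist": 0}
    - {"x": 0,"y": 0,"z": -0.07,"twist": 0}
    - {"x": 0,"y": 0,"z": -0.115,"twist": 0}
    - {"x": -0.005,"y": 0,"z": -0.14,"twist": 0}
    - {"x": -0.02,"y": 0,"z": -0.15,"twist": 0}
    - {"x": -0.035,"y": 0,"z": -0.15,"twist": 0}
    - {"x": -0.04,"y": 0,"z": -0.15,"twist": 0}
    - {"x": -0.04,"y": 0,"z": -0.15,"twist": 0}

```text
time: 31.35
tool_pos: [576.4, -175.7, 409.1]
tcp_rot: [3.141, -0.002, 3.01]
contact_force: [0.2, 0.7, -1.1]
grip_width: 91.7
finger_force: 0.0
```

```bash
python3 - <<'E'
from h import *
w=cap('wrist');s=cap('scene');b=cap('side')
print(bot.get_obs()['tool_pos'])
for n,c,bx in(('w',w,(0,0,640,400)),('s',s,(150,120,420,390)),('b',b,(200,150,450,400))):
    for p,q in blobs(c,*LIME,bx,20): print(n,np.round(p),q)
im=cv2.cvtColor(np.asarray(w['pixels']),cv2.COLOR_RGB2BGR)[40:240,180:460]; cv2.imwrite('pics/z3.png',cv2.resize(im,(800,571),interpolation=2))
E
```

```text
[ 575.81570367 -175.61157404  409.87727009]
w [324. 104.] [298, 92, 49, 29, 822]
w [215. 124.] [211, 121, 8, 7, 32]
w [322. 134.] [309, 123, 28, 22, 460]
```

View pics/z3.png

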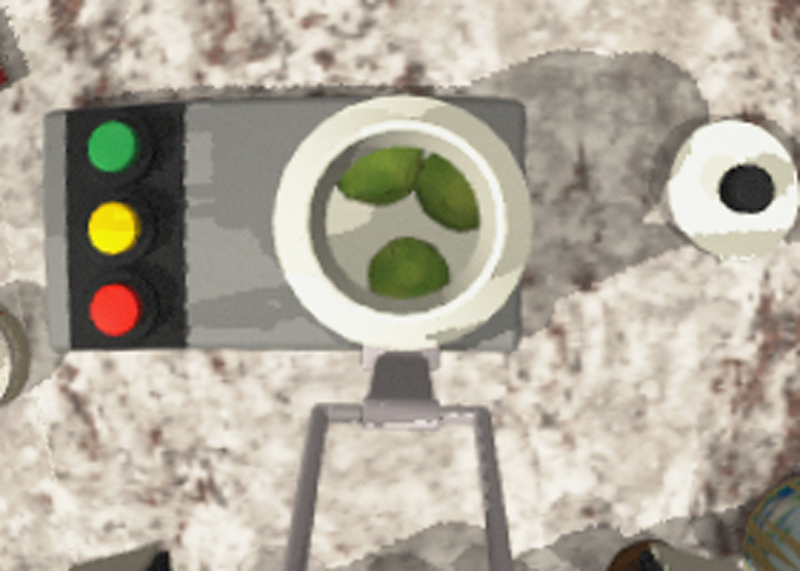

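The three limes that show sit at floor level and a fourth isn't visible, so I'll search the views for it.

```bash
python3 - <<'E'
from h import *
for n,z in(('scene',0),('side',0)):
    c=cap(n,n+'1.png'); im=np.asarray(c['pixels']); h=cv2.cvtColor(im,cv2.COLOR_RGB2HSV); h0=cv2.cvtColor(cv2.imread(f'pics/{n}0.png'),cv2.COLOR_BGR2HSV)
    m=cv2.inRange(h,(26,70,15),(58,255,255)); m0=cv2.inRange(h0,(26,70,15),(58,255,255))
    for t,mm in(('now',m),('new',m&~m0)):
        k,l,s,ce=cv2.connectedComponentsWithStats(mm)
        for i in range(1,k):
            if s[i][4]>=6: print(n,t,np.round(ce[i]),s[i].tolist(),np.round(plane(c,*ce[i],22)))
w=cap('wrist'); 
for p,q in blobs(w,(26,70,15),(58,255,255),(0,0,640,400),15): print('w',p,q,np.round(plane(w,*p,59,True)))
E
```

```text
scene now [564.   4.] [559, 0, 11, 10, 80] [  -65. -3558.    22.]
scene now [580.   7.] [578, 2, 5, 10, 19] [ -190. -3554.    22.]
scene now [442.  27.] [425, 15, 31, 27, 385] [  711. -2494.    22.]
scene now [441.  52.] [423, 49, 36, 9, 122] [  583. -1986.    22.]
scene now [357. 185.] [354, 183, 7, 4, 18] [ 497. -366.   22.]
scene now [246. 223.] [243, 223, 7, 2, 8] [779.  55.  22.]
scene now [258. 234.] [256, 232, 5, 4, 7] [705.  82.  22.]
side now [592. 115.] [590, 115, 6, 1, 6] [2772. 1426.   22.]
side now [527. 116.] [521, 116, 13, 1, 13] [2228. 1422.   22.]
side now [538. 116.] [535, 116, 7, 1, 7] [2315. 1418.   22.]
side now [380. 195.] [377, 195, 6, 2, 6] [779. 204.  22.]
w [324.30035336 104.4852768 ] [298, 92, 50, 29, 849] [ 483. -159.   59.]
w [218.50691244 120.13824885] [210, 112, 17, 17, 217] [ 480. -329.   59.]
w [322.32987552 134.2219917 ] [309, 123, 28, 22, 482] [ 528. -168.   59.]
```

```bash
python3 - <<'E'
import cv2,numpy as np
a=cv2.imread('pics/scene1.png')[110:400,140:540]; b=cv2.imread('pics/side1.png')[110:400,200:600]
cv2.imwrite('pics/z4.png',np.hstack([cv2.resize(a,(400,290)),cv2.resize(b,(400,290))]).repeat(1,0))
big=np.vstack([cv2.resize(a,(800,580))[:300], cv2.resize(b,(800,580))[:300]]); cv2.imwrite('pics/z4.png',big)
E
```

```text
(no output)
```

View pics/z4.png

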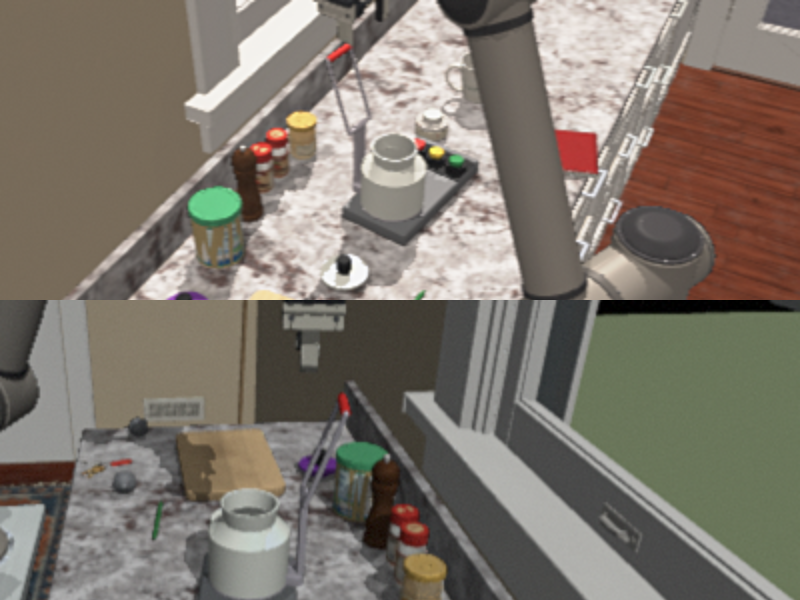

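No stray lime shows outside, so I'll look into the jar obliquely from both sides.

play_rows:
  commands:
    - {"x": 0,"y": 0.03,"z": 0,"twist": 0}
    - {"x": 0,"y": 0.07,"z": 0,"twist": 0}
    - {"x": 0,"y": 0.1,"z": 0,"twist": 0}
    - {"x": 0,"y": 0.12,"z": 0,"twist": 0}
    - {"x": 0,"y": 0.12,"z": 0,"twist": 0}
    - {"x": 0,"y": 0.12,"z": 0,"twist": 0}
    - {"x": 0,"y": 0.12,"z": 0,"twist": 0}
    - {"x": 0,"y": 0.12,"z": 0,"twist": 0}

```text
time: 32.45
tool_pos: [591.9, -57.8, 410.1]
tcp_rot: [-3.141, -0.0, 3.009]
contact_force: [-0.3, -0.3, 0.3]
grip_width: 92.0
finger_force: 0.0
```

```bash
python3 -c "
from h import *
cap('wrist','l1.png')"
```

play_rows:
  commands:
    - {"x": 0,"y": -0.04,"z": 0,"twist": 0}
    - {"x": 0,"y": -0.08,"z": 0,"twist": 0}
    - {"x": 0,"y": -0.12,"z": 0,"twist": 0}
    - {"x": 0,"y": -0.16,"z": 0,"twist": 0}
    - {"x": 0,"y": -0.2,"z": 0,"twist": 0}
    - {"x": 0,"y": -0.23,"z": 0,"twist": 0}
    - {"x": 0,"y": -0.24,"z": 0,"twist": 0}
    - {"x": 0,"y": -0.24,"z": 0,"twist": 0}

```text
time: 33.3
tool_pos: [560.0, -296.3, 409.5]
tcp_rot: [3.141, -0.001, 3.007]
contact_force: [0.2, 0.2, 0.3]
grip_width: 91.8
finger_force: 0.0
```

```bash
python3 -c "
from h import *
cap('wrist','l2.png')
P=np.array([502,-164,165.]);out=[]
a=cv2.imread('pics/l1.png'); b=cv2.imread('pics/l2.png')
cv2.imwrite('pics/z5.png',np.hstack([cv2.resize(a[60:220,150:310],(400,400),interpolation=2),cv2.resize(b[60:220,330:490],(400,400),interpolation=2)]))"
```

```text
(no output)
```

View pics/z5.png

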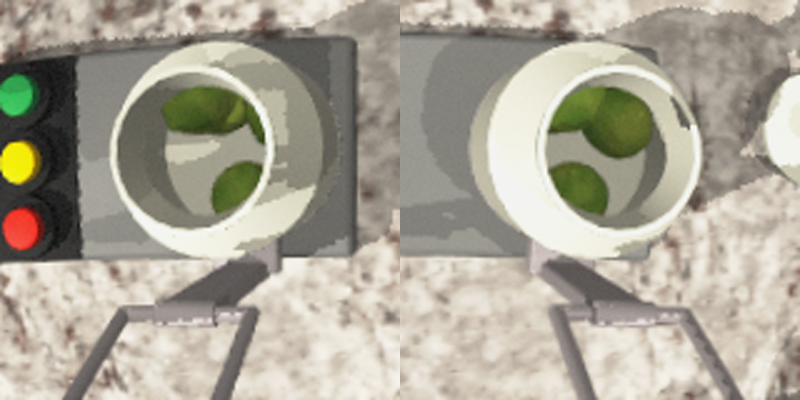

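```bash
python3 -c "
from h import *
a=cv2.imread('pics/l1.png')[85:150,190:270]; b=cv2.imread('pics/l2.png')[85:150,380:460]
f=lambda i: cv2.convertScaleAbs(cv2.resize(i,(400,325),interpolation=2),alpha=2.2)
cv2.imwrite('pics/z6.png',np.hstack([f(a),f(b)]))"
```

```text
(no output)
```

View pics/z6.png

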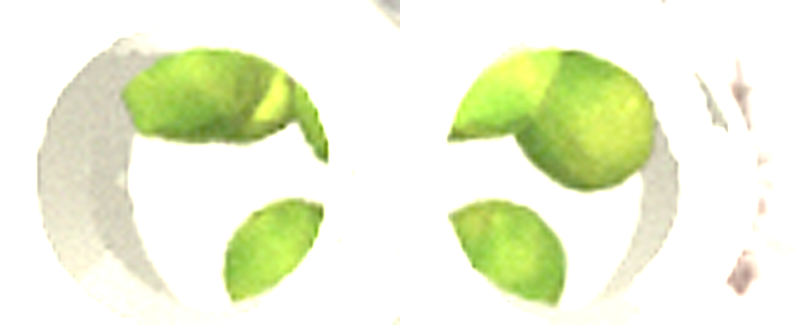

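```bash
python3 - <<'E'
from h import *
for f in('w3','l1','l2'):
    im=cv2.cvtColor(cv2.imread(f'pics/{f}.png'),cv2.COLOR_BGR2RGB)
    for p,q in blobs({'pixels':im},(26,90,10),(60,255,255),(0,0,640,400),25): print(f,np.round(p),q)
s=cap('scene','s2.png');b=cap('side','b2.png')
for n,c in(('s',s),('b',b)):
    for p,q in blobs(c,(28,60,8),(56,255,255),(150,100,640,400),4): print(n,np.round(p),q,np.median(np.asarray(c['pixels'])[q[1]:q[1]+q[3],q[0]:q[0]+q[2]].reshape(-1,3),0))
E
```

```text
w3 [325. 140.] [287, 124, 74, 35, 1470]
w3 [180. 156.] [171, 145, 19, 24, 359]
w3 [323. 182.] [304, 162, 40, 41, 1260]
l1 [234. 104.] [215, 95, 41, 22, 571]
l1 [156. 125.] [149, 117, 14, 17, 177]
l1 [244. 134.] [235, 125, 20, 20, 262]
l2 [412. 108.] [390, 94, 41, 29, 788]
l2 [293. 117.] [283, 108, 19, 19, 261]
l2 [402. 134.] [390, 125, 23, 21, 325]
s [259. 101.] [258, 100, 5, 4, 12] [172. 181. 135.]
s [358. 185.] [355, 184, 7, 3, 18] [252. 249. 115.]
s [246. 223.] [243, 223, 6, 1, 6] [81.  94.5 66. ]
s [258. 234.] [256, 232, 5, 4, 8] [80.5 96.  76. ]
b [555. 117.] [552, 115, 7, 7, 18] [106. 117.  90.]
b [578. 184.] [486, 115, 154, 171, 8961] [106. 118.  90.]
b [499. 122.] [496, 116, 7, 12, 31] [106. 117.  90.]
b [505. 116.] [504, 116, 3, 2, 4] [40. 45. 34.]
b [547. 119.] [541, 116, 15, 9, 37] [106. 117.  90.]
b [504. 122.] [503, 120, 3, 4, 6] [106.5 117.5  90.5]
b [519. 123.] [515, 121, 9, 4, 12] [106. 117.  90.]
b [530. 124.] [529, 123, 2, 4, 6] [106. 117.  90.]
b [532. 122.] [532, 122, 2, 2, 4] [105.  115.5  88. ]
b [538. 123.] [537, 122, 3, 3, 5] [106. 117.  90.]
b [562. 123.] [561, 122, 3, 4, 5] [106. 117.  90.]
b [504. 127.] [502, 125, 4, 5, 10] [106.  117.5  90. ]
b [553. 126.] [550, 124, 9, 4, 12] [106. 117.  90.]
b [521. 127.] [520, 126, 2, 4, 5] [105.5 116.5  89. ]
b [524. 128.] [523, 127, 3, 3, 4] [105. 116.  90.]
b [534. 127.] [533, 127, 3, 2, 4] [106.  117.   89.5]
b [498. 131.] [495, 128, 7, 5, 13] [106. 117.  90.]
b [507. 131.] [506, 130, 2, 4, 5] [107.  118.   90.5]
b [586. 137.] [584, 136, 4, 3, 8] [106. 118.  90.]
b [497. 159.] [496, 158, 3, 3, 7] [106. 118.  90.]
b [372. 193.] [369, 192, 7, 4, 9] [55.  70.5 58.5]
b [380. 195.] [377, 195, 6, 2, 6] [77.  96.5 71. ]
b [368. 209.] [367, 208, 2, 4, 5] [49.5 56.5 41. ]
b [638. 223.] [636, 220, 4, 8, 12] [106. 118.  90.]
```

```bash
python3 - <<'E'
from h import *
c=cap('wrist'); o=bot.get_obs(); off=np.array(c['eye'])-o['tool_pos']; print(off, o['tool_pos'])
def cam(p): d=dict(c); d['eye']=np.array(p)+off; return d
L1=cam([591.7,-57.8,410]);Z3=cam([575.9,-175.6,409.9]);L2=cam([560,-296.3,409.7])
T=lambda a,pa,b,pb: np.round(cross([ray(a,*pa,True),ray(b,*pb,True)]),1)
print('yellow',T(L1,(156,125),L2,(293,117)))
print('post lime left edge',T(L1,(235,139),Z3,(309,137)))
print('post lime right edge',T(L2,(413,140),Z3,(337,134)))
print('robot-left lime left edge',T(L1,(215,104),Z3,(180+336/2.857,40+185/2.857)))
print('right lime, right edge',T(L2,(431,108),Z3,(180+480/2.857,40+222/2.857)))
print('cusp',T(L1,(190+295/5,85+118/5),Z3,(180+419/2.857,40+180/2.857)),T(L2,(380+115/5,85+133/5),Z3,(180+419/2.857,40+180/2.857)))
E
```

```text
[-71.56946307   9.37747071 131.94979844] [ 560.9560691  -293.25122869  410.49883946]
yellow [ 479.8 -330.3   53.3]
post lime left edge [ 530.5 -189.    56.8]
post lime right edge [ 534.1 -145.9   61.7]
robot-left lime left edge [ 477.6 -195.2  112.1]
right lime, right edge [ 498.  -130.1  115. ]
cusp [ 484.7 -155.4   70.3] [ 485.9 -155.9   56.8]
```

```bash
python3 - <<'E'
from h import *
c=cap('wrist'); o=bot.get_obs(); off=np.array(c['eye'])-o['tool_pos']
def cam(p): d=dict(c); d['eye']=np.array(p)+off; return d
W3=cam([536,-170.3,259.8]);Z3=cam([575.9,-175.6,409.9])
T=lambda a,pa,b,pb: np.round(cross([ray(a,*pa,True),ray(b,*pb,True)]),1)
q=lambda u,v:(240+u/2.857,80+v/2.857); r=lambda u,v:(180+u/2.857,40+v/2.857)
for n,a,b in(('robot-left inner',(195,200),(375,203)),('left lime left tip',(137,180),(337,187)),('cusp',(248,168),(419,180)),('right inner',(290,212),(440,222)),('right tip',(345,217),(478,230)),('post inner',(238,232),(408,237))): print(n,T(W3,q(*a),Z3,r(*b)))
E
```

```text
robot-left inner [ 491.9 -177.7  101. ]
left lime left tip [ 481.9 -194.7  109.6]
cusp [ 483.4 -157.1  109.8]
right inner [ 505.2 -145.4   59.8]
right tip [ 511.9 -123.8   45.6]
post inner [ 511.3 -164.7   51.6]
```

Triangulation puts the robot-side lime about 40 mm above floor level, so it is resting on the fourth lime and all four are in the jar. Next is the lid.

play_rows:
  commands:
    - {"x": 0.02,"y": 0.02,"z": 0,"twist": 0}
    - {"x": 0.035,"y": 0.06,"z": 0,"twist": 0}
    - {"x": 0.05,"y": 0.105,"z": 0,"twist": 0}
    - {"x": 0.065,"y": 0.15,"z": 0.01,"twist": 0}
    - {"x": 0.08,"y": 0.195,"z": 0.03,"twist": 0}
    - {"x": 0.09,"y": 0.235,"z": 0.055,"twist": 0}
    - {"x": 0.1,"y": 0.27,"z": 0.085,"twist": 0}
    - {"x": 0.102,"y": 0.3,"z": 0.12,"twist": 0}

```text
time: 34.35
tool_pos: [498.0, 19.2, 290.6]
tcp_rot: [3.141, 0.003, 3.013]
contact_force: [0.2, -1.0, -0.4]
grip_width: 91.6
finger_force: 0.0
```

play_rows:
  commands:
    - {"x": 0,"y": 0.01,"z": 0.04,"twist": 0}
    - {"x": 0,"y": 0.018,"z": 0.07,"twist": 0}
    - {"x": 0,"y": 0.018,"z": 0.1,"twist": 0}
    - {"x": 0,"y": 0.018,"z": 0.11,"twist": 0}
    - {"x": 0,"y": 0.018,"z": 0.11,"twist": 0}
    - {"x": 0,"y": 0.018,"z": 0.11,"twist": 0}
    - {"x": 0,"y": 0.018,"z": 0.11,"twist": 0}
    - {"x": 0,"y": 0.018,"z": 0.11,"twist": 0}

```text
time: 35.15
tool_pos: [501.9, 33.8, 181.4]
tcp_rot: [3.141, 0.003, 3.01]
contact_force: [0.2, 0.4, -0.1]
grip_width: 92.0
finger_force: 0.0
```

```bash
python3 - <<'E'
from h import *
w=cap('wrist','lid.png'); o=bot.get_obs(); P=np.array(o['tool_pos']); print(P)
for p,q in blobs(w,(0,0,0),(180,255,60),(240,130,400,225),60):
    t=plane(w,*p,38,True); print('knob',np.round(p),q,np.round(t,1),'shift',np.round(rot(o).T@(np.array([t[0],t[1],48])-P),1))
E
```

```text
[501.69806959  33.81310404 181.19503193]
knob [326. 197.] [311, 180, 31, 35, 833] [501.7  38.4  38. ] shift [  0.8   4.5 133.2]
```

play_rows:
  commands:
    - {"x": 0,"y": 0.005,"z": 0.02,"twist": 0}
    - {"x": 0,"y": 0.005,"z": 0.05,"twist": 0}
    - {"x": 0,"y": 0.005,"z": 0.08,"twist": 0}
    - {"x": 0,"y": 0.005,"z": 0.105,"twist": 0}
    - {"x": 0,"y": 0.005,"z": 0.12,"twist": 0}
    - {"x": 0,"y": 0.005,"z": 0.128,"twist": 0}
    - {"x": 0,"y": 0.005,"z": 0.132,"twist": 0}
    - {"x": 0,"y": 0.005,"z": 0.132,"twist": 0}

```text
time: 36.0
tool_pos: [502.1, 38.9, 48.4]
tcp_rot: [3.141, 0.0, 3.01]
contact_force: [0.2, -0.1, -0.4]
grip_width: 91.8
finger_force: 0.0
```

play_rows:
  commands:
    - {"x": 0,"y": 0,"z": 0,"twist": 0}
    - {"x": 0,"y": 0,"z": 0,"twist": 0}
    - {"x": 0,"y": 0,"z": 0,"twist": 0}
    - {"x": 0,"y": 0,"z": 0,"twist": 0}
    - {"x": 0,"y": 0,"z": 0,"twist": 0}
    - {"x": 0,"y": 0,"z": 0,"twist": 0}
    - {"x": 0,"y": 0,"z": 0,"twist": 0}
    - {"x": 0,"y": 0,"z": 0,"twist": 0}
  jaw: 1

```text
time: 36.8
tool_pos: [501.8, 38.9, 48.1]
tcp_rot: [3.141, -0.0, 3.01]
contact_force: [-1.0, 0.1, 0.0]
grip_width: 32.3
finger_force: 0.0
```

play_rows:
  commands:
    - {"x": 0,"y": 0,"z": 0,"twist": 0}
    - {"x": 0,"y": 0,"z": -0.01,"twist": 0}
    - {"x": 0,"y": 0,"z": -0.03,"twist": 0}
    - {"x": 0,"y": 0,"z": -0.06,"twist": 0}
    - {"x": 0,"y": 0,"z": -0.1,"twist": 0}
    - {"x": 0,"y": 0,"z": -0.14,"twist": 0}
    - {"x": 0,"y": 0,"z": -0.17,"twist": 0}
    - {"x": 0,"y": 0,"z": -0.19,"twist": 0}

```text
time: 37.6
tool_pos: [502.2, 39.0, 241.4]
tcp_rot: [3.141, 0.004, 3.01]
contact_force: [0.7, -0.1, -1.3]
grip_width: 29.1
finger_force: 30.0
```

```bash
python3 - <<'E'
from h import *
w=cap('wrist','lid2.png'); o=bot.get_obs(); P=np.array(o['tool_pos']); print(P,o['grip_width'])
h=cv2.cvtColor(np.asarray(w['pixels']),cv2.COLOR_RGB2HSV)
E
```

```text
[503.35897161  38.89187399 243.88153034] 28.83438020546189
```

View pics/lid2.png

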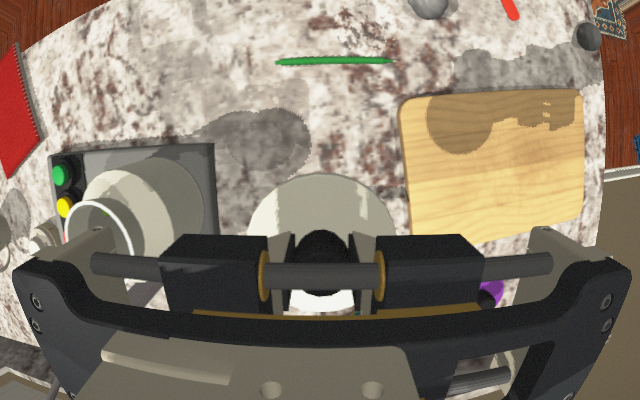

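```bash
python3 - <<'E'
from h import *
w=cap('wrist'); o=bot.get_obs(); P=np.array(o['tool_pos']); print(P)
g=cv2.cvtColor(np.asarray(w['pixels']),cv2.COLOR_RGB2HSV)
for z in(P[2]-28,):
    a=[plane(w,u,v,z,True) for u,v in((323,173),(247,228),(395,228),(262,200),(378,200))]
    A=np.array([[2*p[0],2*p[1],1] for p in a]); s=np.linalg.lstsq(A,[p[0]**2+p[1]**2 for p in a],rcond=None)[0]
    print(np.round(a,1)); print('centre',s[:2],'r',np.sqrt(s[2]+s[0]**2+s[1]**2),'off tool',rot(o).T@np.array([s[0]-P[0],s[1]-P[1],0]))
E
```

```text
[503.0568513   38.89296836 241.5164531 ]
[[460.6  45.7 213.5]
 [486.1  -1.3 213.5]
 [497.2  82.2 213.5]
 [471.   10.5 213.5]
 [479.4  73.6 213.5]]
centre [504.37863661  38.55770564] r 43.819071157436895 off tool [-1.35430293 -0.15906892  0.00884015]
```

play_rows:
  commands:
    - {"x": -0.003,"y": -0.02,"z": 0,"twist": 0}
    - {"x": -0.007,"y": -0.055,"z": 0,"twist": 0}
    - {"x": -0.012,"y": -0.095,"z": 0,"twist": 0}
    - {"x": -0.017,"y": -0.135,"z": 0,"twist": 0}
    - {"x": -0.021,"y": -0.165,"z": 0,"twist": 0}
    - {"x": -0.025,"y": -0.188,"z": 0,"twist": 0}
    - {"x": -0.027,"y": -0.198,"z": 0,"twist": 0}
    - {"x": -0.027,"y": -0.201,"z": 0,"twist": 0}

```text
time: 38.5
tool_pos: [501.8, -164.4, 237.0]
tcp_rot: [3.141, -0.002, 3.009]
contact_force: [-0.0, -0.9, -1.4]
grip_width: 29.4
finger_force: 30.0
```

play_rows:
  commands:
    - {"x": 0,"y": 0,"z": 0,"twist": 0}
    - {"x": 0,"y": 0,"z": 0,"twist": 0}
    - {"x": 0,"y": 0,"z": 0,"twist": 0}
    - {"x": 0,"y": 0,"z": 0,"twist": 0}
    - {"x": 0,"y": 0,"z": 0.005,"twist": 0}
    - {"x": 0,"y": 0,"z": 0.01,"twist": 0}
    - {"x": 0,"y": 0,"z": 0.01,"twist": 0}
    - {"x": 0,"y": 0,"z": 0.01,"twist": 0}

```text
time: 39.3
tool_pos: [502.2, -163.8, 227.8]
tcp_rot: [3.141, -0.001, 3.01]
contact_force: [0.3, -0.1, -0.8]
grip_width: 29.2
finger_force: 30.0
```

```bash
python3 - <<'E'
from h import *
w=cap('wrist','lid3.png'); o=bot.get_obs(); print(o['tool_pos'],o['tcp_rot'],o['grip_width'],o['finger_force'])
E
```

```text
[ 502.24971372 -163.88600012  228.04943156] [ 3.14144349e+00 -1.38076649e-04  3.00998874e+00] 29.0428563831044 29.99987155805684
```

play_rows:
  commands:
    - {"x": 0.001,"y": 0,"z": 0.005,"twist": 0}
    - {"x": 0.001,"y": 0,"z": 0.01,"twist": 0}
    - {"x": 0.001,"y": 0,"z": 0.015,"twist": 0}
    - {"x": 0.001,"y": 0,"z": 0.019,"twist": 0}
    - {"x": 0.001,"y": 0,"z": 0.022,"twist": 0}
    - {"x": 0.001,"y": 0,"z": 0.024,"twist": 0}
    - {"x": 0.001,"y": 0,"z": 0.025,"twist": 0}
    - {"x": 0.001,"y": 0,"z": 0.025,"twist": 0}

```text
time: 40.15
tool_pos: [501.3, -163.7, 203.1]
tcp_rot: [3.142, -0.0, 3.01]
contact_force: [-0.3, -0.9, -0.4]
grip_width: 29.2
finger_force: 30.0
```

play_rows:
  commands:
    - {"x": 0,"y": 0,"z": 0.001,"twist": 0}
    - {"x": 0,"y": 0,"z": 0.002,"twist": 0}
    - {"x": 0,"y": 0,"z": 0.002,"twist": 0}
    - {"x": 0,"y": 0,"z": 0.002,"twist": 0}
    - {"x": 0,"y": 0,"z": 0.002,"twist": 0}
    - {"x": 0,"y": 0,"z": 0.002,"twist": 0}
    - {"x": 0,"y": 0,"z": 0.002,"twist": 0}
    - {"x": 0,"y": 0,"z": 0.002,"twist": 0}

```text
time: 40.95
tool_pos: [501.3, -163.7, 201.1]
tcp_rot: [3.142, 0.0, 3.01]
contact_force: [-0.9, 0.3, -1.3]
grip_width: 28.9
finger_force: 30.0
```

play_rows:
  commands:
    - {"x": 0,"y": 0,"z": 0.001,"twist": 0}
    - {"x": 0,"y": 0,"z": 0.001,"twist": 0}
    - {"x": 0,"y": 0,"z": 0.001,"twist": 0}
    - {"x": 0,"y": 0,"z": 0.001,"twist": 0}
    - {"x": 0,"y": 0,"z": 0.001,"twist": 0}
    - {"x": 0,"y": 0,"z": 0.001,"twist": 0}
    - {"x": 0,"y": 0,"z": 0.001,"twist": 0}
    - {"x": 0,"y": 0,"z": 0.001,"twist": 0}

```text
time: 41.75
tool_pos: [501.3, -163.7, 201.1]
tcp_rot: [-3.141, 0.001, 3.01]
contact_force: [-3.4, 1.2, 5.9]
grip_width: 29.2
finger_force: 30.0
```

play_rows:
  commands:
    - {"x": 0,"y": 0,"z": 0,"twist": 0}
    - {"x": 0,"y": 0,"z": 0,"twist": 0}
    - {"x": 0,"y": 0,"z": 0,"twist": 0}
    - {"x": 0,"y": 0,"z": 0,"twist": 0}
    - {"x": 0,"y": 0,"z": 0,"twist": 0}
    - {"x": 0,"y": 0,"z": 0,"twist": 0}
    - {"x": 0,"y": 0,"z": 0,"twist": 0}
    - {"x": 0,"y": 0,"z": 0,"twist": 0}
  jaw: 0

```text
time: 42.55
tool_pos: [501.2, -163.7, 200.1]
tcp_rot: [3.141, -0.0, 3.01]
contact_force: [-0.4, 0.6, -0.5]
grip_width: 88.2
finger_force: 0.0
```

play_rows:
  commands:
    - {"x": 0,"y": 0,"z": -0.01,"twist": 0}
    - {"x": 0,"y": 0,"z": -0.03,"twist": 0}
    - {"x": 0,"y": 0,"z": -0.06,"twist": 0}
    - {"x": 0,"y": 0,"z": -0.09,"twist": 0}
    - {"x": 0,"y": 0,"z": -0.12,"twist": 0}
    - {"x": 0,"y": 0,"z": -0.13,"twist": 0}
    - {"x": 0,"y": 0,"z": -0.13,"twist": 0}
    - {"x": 0,"y": 0,"z": -0.13,"twist": 0}

```text
time: 43.35
tool_pos: [500.8, -163.6, 329.0]
tcp_rot: [3.141, -0.002, 3.01]
contact_force: [0.4, -0.9, 0.2]
grip_width: 91.3
finger_force: 0.0
```

```bash
python3 - <<'E'
from h import *
w=cap('wrist','lid4.png'); s=cap('scene','s4.png'); b=cap('side'); o=bot.get_obs(); print(o['tool_pos'])
for p,q in blobs(w,(0,0,0),(180,255,60),(270,130,370,225),60):print('knob',np.round(p),q,np.round(plane(w,*p,191,True),1))
for c,n,bx in((s,'s',(315,150,360,200)),(b,'b',(300,180,345,225))):
  for p,q in blobs(c,(0,0,0),(180,255,60),bx,10):print(n,np.round(p,1),q,np.round(plane(c,*p,189),1))
bar=[]
for c,bx in((s,(295,115,335,150)),(b,(360,145,385,175))):
  for p,q in blobs(c,(0,170,90),(8,255,255),bx,10): print('bar',np.round(p,1),q); bar.append(ray(c,*p))
if len(bar)==2: print(np.round(cross(bar),1))
im=[cv2.imread('pics/'+f) for f in('lid4.png','s4.png')]
cv2.imwrite('pics/z7.png',np.hstack([cv2.resize(im[0][60:260,200:440],(440,367),interpolation=2),cv2.resize(im[1][110:230,280:400],(360,367),interpolation=2)]))
E
```

```text
[ 500.80653446 -163.52376982  328.58814662]
knob [321. 200.] [306, 183, 31, 35, 864] [ 501.3 -163.7  191. ]
s [336.8 179.2] [335, 175, 5, 8, 31] [ 499.7 -155.9  189. ]
s [354.9 190. ] [349, 185, 11, 10, 43] [ 414.3 -127.3  189. ]
b [323.9 203.6] [320, 198, 9, 12, 95] [ 501.2 -166.2  189. ]
bar [309.4 135.6] [304, 132, 12, 9, 38]
bar [371.5 161. ] [369, 157, 6, 9, 37]
[ 628.7 -183.1  324.7]
```

The lid is seated: the knob is on the jar's axis and contact came at the predicted height. Next I take closed fingers over and behind the clamp bar.

play_rows:
  commands:
    - {"x": 0,"y": 0,"z": -0.02,"twist": 0}
    - {"x": 0,"y": 0,"z": -0.05,"twist": 0}
    - {"x": 0,"y": 0,"z": -0.072,"twist": 0}
    - {"x": -0.01,"y": 0,"z": -0.08,"twist": 0}
    - {"x": -0.04,"y": -0.001,"z": -0.08,"twist": 0}
    - {"x": -0.08,"y": -0.002,"z": -0.08,"twist": 0}
    - {"x": -0.12,"y": -0.002,"z": -0.08,"twist": 0}
    - {"x": -0.15,"y": -0.002,"z": -0.08,"twist": 0}
  jaw: 1

```text
time: 44.3
tool_pos: [651.4, -185.5, 408.1]
tcp_rot: [3.141, -0.002, 3.01]
contact_force: [1.2, 0.0, -0.4]
grip_width: 32.6
finger_force: 0.0
```

play_rows:
  commands:
    - {"x": -0.009,"y": 0,"z": 0,"twist": 0}
    - {"x": -0.012,"y": 0,"z": 0,"twist": 0}
    - {"x": -0.012,"y": 0,"z": 0,"twist": 0}
    - {"x": -0.012,"y": 0,"z": 0,"twist": 0}
    - {"x": -0.012,"y": 0,"z": 0,"twist": 0}
    - {"x": -0.012,"y": 0,"z": 0,"twist": 0}
    - {"x": -0.012,"y": 0,"z": 0,"twist": 0}
    - {"x": -0.012,"y": 0,"z": 0,"twist": 0}

```text
time: 45.1
tool_pos: [661.4, -187.0, 410.5]
tcp_rot: [3.142, 0.0, 3.01]
contact_force: [0.2, -0.2, -0.1]
grip_width: 0.2
finger_force: 0.0
```

play_rows:
  commands:
    - {"x": 0,"y": 0,"z": 0.02,"twist": 0}
    - {"x": 0,"y": 0,"z": 0.04,"twist": 0}
    - {"x": 0,"y": 0,"z": 0.06,"twist": 0}
    - {"x": 0,"y": 0,"z": 0.075,"twist": 0}
    - {"x": 0,"y": 0,"z": 0.075,"twist": 0}
    - {"x": 0,"y": 0,"z": 0.075,"twist": 0}
    - {"x": 0.008,"y": 0,"z": 0.075,"twist": 0}
    - {"x": 0.012,"y": 0,"z": 0.075,"twist": 0}

```text
time: 45.9
tool_pos: [649.7, -185.5, 336.7]
tcp_rot: [-3.141, 0.002, 3.01]
contact_force: [-0.1, -0.7, 0.1]
grip_width: 0.2
finger_force: 0.0
```

play_rows:
  commands:
    - {"x": 0.005,"y": 0,"z": -0.002,"twist": 0}
    - {"x": 0.015,"y": 0,"z": -0.003,"twist": 0}
    - {"x": 0.027,"y": 0,"z": -0.004,"twist": 0}
    - {"x": 0.04,"y": 0,"z": -0.005,"twist": 0}
    - {"x": 0.053,"y": 0,"z": -0.005,"twist": 0}
    - {"x": 0.063,"y": 0,"z": -0.005,"twist": 0}
    - {"x": 0.077,"y": 0,"z": -0.003,"twist": 0}
    - {"x": 0.092,"y": 0,"z": 0.001,"twist": 0}

```text
time: 46.7
tool_pos: [558.3, -173.4, 335.3]
tcp_rot: [-3.141, 0.002, 3.01]
contact_force: [0.8, -0.4, -0.0]
grip_width: 0.4
finger_force: 0.2
```

play_rows:
  commands:
    - {"x": 0.01,"y": 0,"z": 0.003,"twist": 0}
    - {"x": 0.021,"y": 0,"z": 0.007,"twist": 0}
    - {"x": 0.031,"y": 0,"z": 0.012,"twist": 0}
    - {"x": 0.041,"y": 0,"z": 0.018,"twist": 0}
    - {"x": 0.051,"y": 0,"z": 0.025,"twist": 0}
    - {"x": 0.059,"y": 0,"z": 0.031,"twist": 0}
    - {"x": 0.067,"y": 0,"z": 0.039,"twist": 0}
    - {"x": 0.075,"y": 0,"z": 0.047,"twist": 0}

```text
time: 47.5
tool_pos: [484.1, -163.5, 287.8]
tcp_rot: [-3.141, 0.002, 3.01]
contact_force: [1.6, -0.5, -0.5]
grip_width: 0.6
finger_force: 0.6
```

```bash
cat > bar.py <<'E'
from h import *
s=cap('scene'); b=cap('side'); o=bot.get_obs(); print(o['tool_pos'],o['contact_force'])
bar=[]
for c,bx in((s,(300,115,400,230)),(b,(255,145,385,245))):
  for p,q in blobs(c,(0,170,90),(8,255,255),bx,10): print('bar',np.round(p,1),q); bar.append(ray(c,*p))
if len(bar)==2:
  P=cross(bar); d=P-[502.15,-163.7,0]; print(np.round(P,1),'u',d[0]*.9896-d[1]*.1438)
E
python3 bar.py
```

```text
[ 483.26035441 -163.25726753  287.12846217] [ 0.61522497  0.32519104 -0.60366247]
bar [346.5 162.1] [342, 158, 10, 9, 26]
bar [392.4 182.8] [390, 173, 6, 18, 77]
[ -47.  1072.4 1184.2] u -721.1622888159752
```

```bash
python3 -c "
from h import *
s=cap('scene');b=cap('side','b5.png')
for z in(240,260,277,300): print(z,np.round(plane(s,346.5,162.1,z)))
for p,q in blobs(b,(0,150,60),(10,255,255),(200,120,420,260),4): print(np.round(p),q,np.round(plane(b,*p,277)))
e=np.array([467.5,-158.7,277.]);"
```

```text
240 [ 485. -205.  240.]
260 [ 474. -178.  260.]
277 [ 464. -155.  277.]
300 [ 451. -124.  300.]
[311. 177.] [308, 173, 6, 9, 30] [ 462. -173.  277.]
[260. 191.] [256, 190, 9, 3, 15] [ 324. -249.  277.]
[220. 195.] [200, 192, 37, 9, 210] [ 226. -266.  277.]
[404. 222.] [395, 212, 20, 21, 215] [ 648. -436.  277.]
```

play_rows:
  commands:
    - {"x": -0.003,"y": 0,"z": 0,"twist": 0}
    - {"x": -0.003,"y": 0,"z": -0.02,"twist": 0}
    - {"x": -0.003,"y": 0,"z": -0.045,"twist": 0}
    - {"x": 0.01,"y": 0,"z": -0.05,"twist": 0}
    - {"x": 0.024,"y": 0,"z": -0.05,"twist": 0}
    - {"x": 0.024,"y": 0,"z": -0.05,"twist": 0}
    - {"x": 0.024,"y": 0,"z": -0.05,"twist": 0}
    - {"x": 0.024,"y": 0,"z": -0.05,"twist": 0}

```text
time: 48.5
tool_pos: [460.5, -160.4, 336.7]
tcp_rot: [3.141, -0.0, 3.01]
contact_force: [-0.3, -1.0, 1.0]
grip_width: 0.8
finger_force: 0.0
```

play_rows:
  commands:
    - {"x": 0,"y": 0,"z": 0.018,"twist": 0}
    - {"x": 0,"y": 0,"z": 0.028,"twist": 0}
    - {"x": 0.004,"y": 0,"z": 0.04,"twist": 0}
    - {"x": 0.008,"y": 0,"z": 0.05,"twist": 0}
    - {"x": 0.012,"y": 0,"z": 0.06,"twist": 0}
    - {"x": 0.016,"y": 0,"z": 0.068,"twist": 0}
    - {"x": 0.019,"y": 0,"z": 0.077,"twist": 0}
    - {"x": 0.021,"y": 0,"z": 0.085,"twist": 0}

```text
time: 49.3
tool_pos: [439.3, -157.6, 251.5]
tcp_rot: [3.142, 0.0, 3.01]
contact_force: [0.8, 0.2, 0.2]
grip_width: 0.2
finger_force: 0.0
```

play_rows:
  commands:
    - {"x": 0.003,"y": 0,"z": 0.01,"twist": 0}
    - {"x": 0.005,"y": 0,"z": 0.018,"twist": 0}
    - {"x": 0.006,"y": 0,"z": 0.026,"twist": 0}
    - {"x": 0.007,"y": 0,"z": 0.033,"twist": 0}
    - {"x": 0.007,"y": 0,"z": 0.037,"twist": 0}
    - {"x": 0.007,"y": 0,"z": 0.039,"twist": 0}
    - {"x": 0.007,"y": 0,"z": 0.04,"twist": 0}
    - {"x": 0.007,"y": 0,"z": 0.04,"twist": 0}

```text
time: 50.1
tool_pos: [432.7, -156.7, 212.3]
tcp_rot: [-3.142, 0.0, 3.01]
contact_force: [0.9, -0.1, -0.1]
grip_width: 0.3
finger_force: 0.0
```

play_rows:
  commands:
    - {"x": 0,"y": 0,"z": 0.001,"twist": 0}
    - {"x": 0,"y": 0,"z": 0.001,"twist": 0}
    - {"x": 0,"y": 0,"z": 0.002,"twist": 0}
    - {"x": 0,"y": 0,"z": 0.002,"twist": 0}
    - {"x": 0,"y": 0,"z": 0.003,"twist": 0}
    - {"x": 0,"y": 0,"z": 0.003,"twist": 0}
    - {"x": 0,"y": 0,"z": 0.003,"twist": 0}
    - {"x": 0,"y": 0,"z": 0.003,"twist": 0}

```text
time: 50.9
tool_pos: [432.9, -156.8, 211.4]
tcp_rot: [-3.141, 0.003, 3.01]
contact_force: [-5.6, 2.3, 16.9]
grip_width: 0.3
finger_force: 8.7
```

```bash
python3 - <<'E'
from h import *
s=cap('scene');b=cap('side')
for n,c,bx in(('s',s,(300,130,385,240)),('b',b,(270,165,345,260))):
  for p,q in blobs(c,(0,150,60),(10,255,255),bx,6)+blobs(c,(172,150,60),(180,255,255),bx,6): print(n,np.round(p,1),q,np.round(plane(c,*p,180),1))
E
```

```text
s [351.4 187.8] [349, 186, 6, 5, 19] [ 434.9 -143.7  180. ]
b [300.2 207.2] [298, 205, 5, 6, 19] [ 431.5 -165.7  180. ]
```

The contact force of 17 N came with the tips at bar-top height for a closed clamp, so the clamp is fully down. Now the keys.

play_rows:
  commands:
    - {"x": 0,"y": 0,"z": -0.015,"twist": 0}
    - {"x": 0,"y": 0,"z": -0.04,"twist": 0}
    - {"x": -0.003,"y": -0.02,"z": -0.05,"twist": 0}
    - {"x": -0.008,"y": -0.06,"z": -0.05,"twist": 0}
    - {"x": -0.014,"y": -0.105,"z": -0.05,"twist": 0}
    - {"x": -0.019,"y": -0.145,"z": -0.05,"twist": 0}
    - {"x": -0.022,"y": -0.168,"z": -0.04,"twist": 0}
    - {"x": -0.022,"y": -0.168,"z": -0.02,"twist": 0}

```text
time: 51.8
tool_pos: [432.7, -330.0, 229.7]
tcp_rot: [-3.138, 0.003, 3.007]
contact_force: [0.4, 0.8, 0.5]
grip_width: 0.2
finger_force: 0.0
```

play_rows:
  commands:
    - {"x": 0,"y": 0,"z": 0.03,"twist": 0}
    - {"x": 0,"y": 0,"z": 0.06,"twist": 0}
    - {"x": 0,"y": 0,"z": 0.09,"twist": 0}
    - {"x": 0,"y": 0,"z": 0.115,"twist": 0}
    - {"x": 0,"y": 0,"z": 0.128,"twist": 0}
    - {"x": 0,"y": 0,"z": 0.13,"twist": 0}
    - {"x": 0,"y": 0,"z": 0.13,"twist": 0}
    - {"x": 0,"y": 0,"z": 0.13,"twist": 0}

```text
time: 52.6
tool_pos: [432.9, -326.6, 100.1]
tcp_rot: [-3.141, 0.002, 3.01]
contact_force: [-0.0, -0.6, 0.6]
grip_width: 0.4
finger_force: 0.0
```

```bash
python3 - <<'E'
from h import *
w=cap('wrist','k.png'); s=cap('scene'); o=bot.get_obs(); print(o['tool_pos'])
for n,lo,hi in(('g',(45,120,50),(85,255,255)),('y',(22,150,100),(33,255,255)),('r',(0,170,80),(8,255,255))):
    for p,q in blobs(w,lo,hi,(200,100,460,400),60): print(n,np.round(p),q,np.round(plane(w,*p,54,True),1))
for p,q in blobs(s,(0,150,60),(10,255,255),(330,150,362,220),6): print('bar',np.round(p,1),q,np.round(plane(s,*p,180),1))
E
```

```text
[ 432.83159938 -326.53658045  100.16267888]
g [327. 223.] [303, 209, 48, 27, 899] [ 423.6 -321.6   54. ]
y [321. 307.] [316, 294, 9, 23, 92] [ 484.4 -333.8   54. ]
r [204. 142.] [200, 135, 11, 16, 107] [ 363.7 -388.7   54. ]
bar [352.5 185.2] [349, 181, 10, 10, 51] [ 437.6 -159.9  180. ]
```

play_rows:
  commands:
    - {"x": 0,"y": 0,"z": 0.01,"twist": 0}
    - {"x": 0,"y": 0,"z": 0.018,"twist": 0}
    - {"x": 0,"y": 0,"z": 0.022,"twist": 0}
    - {"x": 0,"y": 0,"z": 0.025,"twist": 0}
    - {"x": 0,"y": 0,"z": 0.027,"twist": 0}
    - {"x": 0,"y": 0,"z": 0.028,"twist": 0}
    - {"x": 0,"y": 0,"z": 0.028,"twist": 0}
    - {"x": 0,"y": 0,"z": 0.028,"twist": 0}

```text
time: 53.5
tool_pos: [432.3, -326.0, 73.4]
tcp_rot: [-3.141, 0.0, 3.01]
contact_force: [-5.5, 6.2, 22.5]
grip_width: 0.4
finger_force: 11.2
```

play_rows:
  commands:
    - {"x": 0,"y": 0,"z": -0.01,"twist": 0}
    - {"x": 0,"y": 0,"z": -0.028,"twist": 0}
    - {"x": 0,"y": 0,"z": -0.028,"twist": 0}
    - {"x": -0.015,"y": 0,"z": -0.028,"twist": 0}
    - {"x": -0.035,"y": 0,"z": -0.028,"twist": 0}
    - {"x": -0.046,"y": -0.001,"z": -0.028,"twist": 0}
    - {"x": -0.046,"y": -0.001,"z": -0.028,"twist": 0}
    - {"x": -0.046,"y": -0.001,"z": -0.028,"twist": 0}

```text
time: 54.3
tool_pos: [477.2, -332.7, 98.1]
tcp_rot: [3.141, -0.002, 3.01]
contact_force: [-0.1, -0.3, -0.2]
grip_width: 0.2
finger_force: 0.0
```

play_rows:
  commands:
    - {"x": 0,"y": 0,"z": 0.01,"twist": 0}
    - {"x": 0,"y": 0,"z": 0.018,"twist": 0}
    - {"x": 0,"y": 0,"z": 0.022,"twist": 0}
    - {"x": 0,"y": 0,"z": 0.025,"twist": 0}
    - {"x": 0,"y": 0,"z": 0.027,"twist": 0}
    - {"x": 0,"y": 0,"z": 0.028,"twist": 0}
    - {"x": 0,"y": 0,"z": 0.028,"twist": 0}
    - {"x": 0,"y": 0,"z": 0.028,"twist": 0}

```text
time: 55.1
tool_pos: [477.1, -332.9, 73.4]
tcp_rot: [-3.141, -0.001, 3.01]
contact_force: [-7.7, 4.9, 20.4]
grip_width: 0.5
finger_force: 10.3
```

play_rows:
  commands:
    - {"x": 0,"y": 0,"z": -0.01,"twist": 0}
    - {"x": 0,"y": 0,"z": -0.028,"twist": 0}
    - {"x": 0,"y": 0,"z": -0.028,"twist": 0}
    - {"x": -0.015,"y": 0,"z": -0.028,"twist": 0}
    - {"x": -0.035,"y": 0,"z": -0.028,"twist": 0}
    - {"x": -0.046,"y": -0.001,"z": -0.028,"twist": 0}
    - {"x": -0.046,"y": -0.001,"z": -0.028,"twist": 0}
    - {"x": -0.046,"y": -0.001,"z": -0.028,"twist": 0}

```text
time: 55.9
tool_pos: [522.7, -339.8, 98.1]
tcp_rot: [3.141, -0.001, 3.01]
contact_force: [-0.6, 0.4, -0.1]
grip_width: 0.3
finger_force: 0.0
```

play_rows:
  commands:
    - {"x": 0,"y": 0,"z": 0.01,"twist": 0}
    - {"x": 0,"y": 0,"z": 0.018,"twist": 0}
    - {"x": 0,"y": 0,"z": 0.022,"twist": 0}
    - {"x": 0,"y": 0,"z": 0.025,"twist": 0}
    - {"x": 0,"y": 0,"z": 0.027,"twist": 0}
    - {"x": 0,"y": 0,"z": 0.028,"twist": 0}
    - {"x": 0,"y": 0,"z": 0.028,"twist": 0}
    - {"x": 0,"y": 0,"z": 0.028,"twist": 0}

```text
time: 56.7
tool_pos: [522.6, -339.9, 73.5]
tcp_rot: [-3.141, -0.001, 3.01]
contact_force: [-7.9, 4.7, 19.4]
grip_width: 0.5
finger_force: 9.2
```

play_rows:
  commands:
    - {"x": 0,"y": 0,"z": -0.01,"twist": 0}
    - {"x": 0,"y": 0,"z": -0.03,"twist": 0}
    - {"x": 0,"y": 0,"z": -0.06,"twist": 0}
    - {"x": 0,"y": 0,"z": -0.1,"twist": 0}
    - {"x": 0,"y": 0,"z": -0.14,"twist": 0}
    - {"x": 0,"y": 0,"z": -0.17,"twist": 0}
    - {"x": 0,"y": 0,"z": -0.18,"twist": 0}
    - {"x": 0,"y": 0,"z": -0.18,"twist": 0}

```text
time: 57.5
tool_pos: [523.7, -340.5, 252.3]
tcp_rot: [-3.14, 0.003, 3.01]
contact_force: [-0.3, 0.4, -0.4]
grip_width: 0.3
finger_force: 0.0
```

```bash
python3 - <<'E'
from h import *
w=cap('wrist','end.png'); s=cap('scene','send.png'); b=cap('side','bend.png')
im=[cv2.imread('pics/'+f) for f in('send.png','bend.png')]
cv2.imwrite('pics/z8.png',np.hstack([cv2.resize(im[0][120:320,220:420],(400,400),interpolation=2),cv2.resize(im[1][150:310,270:430],(400,400),interpolation=2)]))
E
```

```text
(no output)
```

View pics/z8.png

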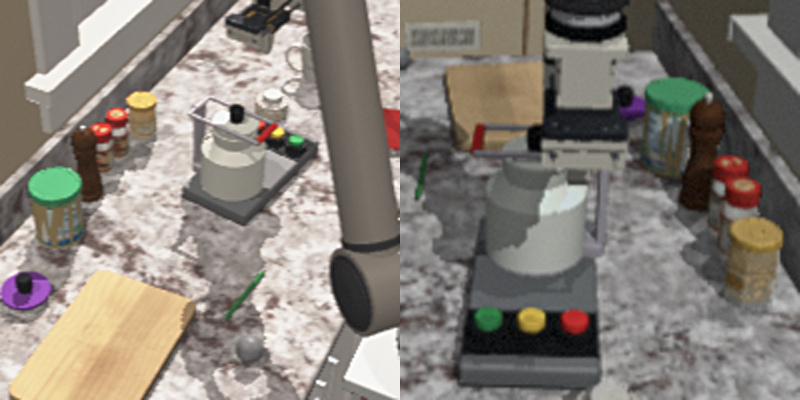

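The clamp lies level over the seated lid, the keys are back up, the bystanders haven't moved, and the robot touches nothing.

```bash
python3 -c "
from plant import bot
print(bot.close_job())"
```

```text
the job is handed in; nothing more can be done
None
```

I handed the job in with all four limes in the canister, the lid on and clamped, and green, yellow and red pressed in that order; only three limes could be seen directly, and I inferred the fourth under one of them from its measured height.

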